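# Load the tile-coating jig and mask the tiles

## Task

Make the spray-coating jig ready: press every white ceramic tile from the rubber mat into a pocket of its own until it sits fully home, its top flush with the jig's deck. Then lay the steel straightedge flat across the tiles, its long edge flush along the fence and its ends level with the fence's ends, so that it masks that strip of the tiles, and last swing both turn-buttons square over it. Leave the wash bottle, the jar and the glass dish where they stand.

Things in the scene. Friction and masses are not known exactly. Their poses are not given: they have to be found in the camera images.
- jig: fixed dark anodised jig, 268 x 92 mm (x -134..134, y -52..40 mm), flat deck 20 mm above the bench. Origin on the bench under the middle of its row of four pockets; x along the row, z up. Pockets at x = -81, -27, 27, 81 mm, y = 0. Steel fence on the deck: 250 mm long (x -125..125), 7 mm high, y = -50..-38 mm, its face looks to +y.
- pocket0 (a point): middle of pocket 0, at the height of the CENTRE of a fully seated tile (6 mm below deck); axes as the jig's. Pocket 48 (x) x 64 (y) mm, 12 mm deep: 2 mm clear all round, tile length along y, any tile. Leaf springs at its two y ends stop a tile let go in it 4 to 7 mm proud; pressing its middle down with 5 to 10 N takes it home to the floor, where it stays.
- pocket1 (a point): middle of pocket 1, at the height of the CENTRE of a fully seated tile (6 mm below deck); axes as the jig's. Pocket 48 (x) x 64 (y) mm, 12 mm deep: 2 mm clear all round, tile length along y, any tile. Leaf springs at its two y ends stop a tile let go in it 4 to 7 mm proud; pressing its middle down with 5 to 10 N takes it home to the floor, where it stays.
- pocket2 (a point): middle of pocket 2, at the height of the CENTRE of a fully seated tile (6 mm below deck); axes as the jig's. Pocket 48 (x) x 64 (y) mm, 12 mm deep: 2 mm clear all round, tile length along y, any tile. Leaf springs at its two y ends stop a tile let go in it 4 to 7 mm proud; pressing its middle down with 5 to 10 N takes it home to the floor, where it stays.
- pocket3 (a point): middle of pocket 3, at the height of the CENTRE of a fully seated tile (6 mm below deck); axes as the jig's. Pocket 48 (x) x 64 (y) mm, 12 mm deep: 2 mm clear all round, tile length along y, any tile. Leaf springs at its two y ends stop a tile let go in it 4 to 7 mm proud; pressing its middle down with 5 to 10 N takes it home to the floor, where it stays.
- mask_seat (a point): the point on the deck (height of the deck, 15 mm from the fence's face, middle of its length) where the middle of the underside of the straightedge belongs; axes as the jig's.
- button_a (a joint): angle of turn-button a (at the jig's -x end), a flat steel bar 12 mm wide, 5 mm thick on a vertical pivot on the fence, underside 7.5 mm above the deck (2.5 mm over the laid straightedge). 0 = closed, pointing to jig +y, at its stop; pi/2 = along the fence, pointing to jig +x; up to 2.2 = pointing away from the deck. Starts at 1.6 to 2.1, stays where left (friction 0.03 N m).
- button_b (a joint): angle of turn-button b (at the jig's +x end), a flat steel bar 12 mm wide, 5 mm thick on a vertical pivot on the fence, underside 7.5 mm above the deck (2.5 mm over the laid straightedge). 0 = closed, pointing to jig +y, at its stop; pi/2 = along the fence, pointing to jig -x; up to 2.2 = pointing away from the deck. Starts at 1.6 to 2.1, stays where left (friction 0.03 N m).
- button_a_post (a point): middle of the round black thumb post (10 mm diameter, 18 mm high, 12.5 to 30.5 mm above the deck) on turn-button a, 26 mm from the button's vertical pivot, which is on the fence at jig x = -114 mm, y = -44 mm. Pinch it from above or push it, along an arc about the pivot.
- button_b_post (a point): middle of the round black thumb post (10 mm diameter, 18 mm high, 12.5 to 30.5 mm above the deck) on turn-button b, 26 mm from the button's vertical pivot, which is on the fence at jig x = +114 mm, y = -44 mm. Pinch it from above or push it, along an arc about the pivot.
- mat: fixed black rubber mat, 260 x 200 x 2 mm, flat on the bench; origin under its middle.
- tile0: loose white unglazed ceramic tile, 44 x 60 x 12 mm, 76 g, both faces alike; origin at its centre, x along its 44 mm width, y along its 60 mm length, z through its 12 mm thickness. Starts lying flat on the rubber mat, at any yaw within 0.35 rad of the mat's; absent in some runs.
- tile1: loose white unglazed ceramic tile, 44 x 60 x 12 mm, 76 g, both faces alike; origin at its centre, x along its 44 mm width, y along its 60 mm length, z through its 12 mm thickness. Starts lying flat on the rubber mat, at any yaw within 0.35 rad of the mat's; absent in some runs.
- tile2: loose white unglazed ceramic tile, 44 x 60 x 12 mm, 76 g, both faces alike; origin at its centre, x along its 44 mm width, y along its 60 mm length, z through its 12 mm thickness. Starts lying flat on the rubber mat, at any yaw within 0.35 rad of the mat's; absent in some runs.
- tile3: loose white unglazed ceramic tile, 44 x 60 x 12 mm, 76 g, both faces alike; origin at its centre, x along its 44 mm width, y along its 60 mm length, z through its 12 mm thickness. Starts lying flat on the rubber mat, at any yaw within 0.35 rad of the mat's; absent in some runs.
- straightedge: loose steel straightedge, 250 x 30 x 5 mm, long edges rounded, 0.31 kg, with a black grip rib (100 mm long, 12 mm wide, 16 mm high, from 5 to 21 mm above the underside) along the middle of its top; the same either way round. Origin at the middle of its underside, x along its length, z up through the rib. Starts flat on the bench, rib up.
- wash_bottle: bystander: white plastic wash bottle with red cap and spout, 62 mm wide, 190 mm high; origin under its middle.
- jar: bystander: white plastic jar with green cap, 64 mm wide, 85 mm high; origin under its middle.
- dish: bystander: small open glass dish, 90 mm wide, 45 mm high; origin under its middle.

How it is judged:
By the outcome, as a careful person would: the job done as asked, in the order asked, and still so for the second after the job is handed in, with the robot touching nothing.
Of tile0, tile1, tile2, tile3 only 3 to 4 are there at a start; the rules pass over those that are not, and their reading is None.
At some moment in a run one of tile0, tile1, tile2, tile3, straightedge may be knocked a few centimetres aside while the robot is not near it.
Once in a run the grip may slacken for a moment while it holds something.
It also fails if it takes over 210 s, if anything falls off the work surface, if the arm or the gripper's body presses on something with over 40 N, if the wrist force passes 120 N, or if a joint passes its speed limit or range.

## Robot

A 7-joint arm with a two-finger parallel gripper is mounted at the origin on the work surface. World frame = base frame: x ahead of the robot, y to its left, z up, the work surface at z = 0. Lengths are in m, angles in rad, forces in N, time in s.
With the tool pointing down it reaches from about 0.425 to 0.875 m from the base axis. Payload 4.7 kg.
Tool frame: the origin (TCP) lies between the finger pads; the fingertips stand 19 mm ahead of it and the grasp point (between the pads) is the TCP (ctrl.tip_extent is the distance from the TCP to the fingertips, in m); z points along the fingers, y is the line along which they close (so a half turn about z gives the same grasp; the last joint's range is limited). The gripper opens to 87 mm and grips with 3 to 60 N. Pads are 19 mm wide; open, the fingers measure 117 mm over their backs; the gripper's body (75 mm by 190 mm) begins 51 mm behind the grasp point.
Start: joints at [-1.129, 0.321, -0.07, 1.45, 0.023, 1.371, -0.057], TCP at [0.27, 0.591, 0.242] pointing down, gripper open.
Joint ranges: [-2.86, 2.86], [-0.3, 2.09], [-1.38, 1.24], [0.06, 2.45], [-1.56, 4.7], [0.09, 2.05], [-2.69, 2.69]. Speed limits (rad/s): [2.57, 2.57, 3.14, 3.14, 3.14, 3.14, 3.14].

## Interface

Orientations are given as a rotation vector (axis times angle).
In Python, from bench import ctrl gives the robot as it stands.
- The arm moves only by the shell command python3 -m crank 'ROWS' [OPENING] [FORCE]. ROWS is JSON, a list of rows, each an object of numbers: "tx", "ty", "tz": the shift along the tool's x, y, z in mm; "turn": the turn about the tool's z in units of 5 degrees (1.0 is 5 degrees). In form: [{"tx": .., "ty": .., "tz": .., "turn": ..}, ...]. A call has 1 to 5 rows; each row is the pose to reach, as a shift and turn from the pose commanded when the call began, along the tool's axes at that moment; what a row does not reach only later rows make up. A row lasts 1/8 s, in which the tool goes at most 62.5 mm and 10.7 degrees, less where a joint would pass 70% of its speed; a pose out of reach is approached as far as the arm can. A call with a gripper value outside its range is refused whole. OPENING is the finger opening in mm, from 0 to 87, set as the call begins (- or left out, the last holds). The fingers move at their own pace and stop on an object; FORCE is the grip in N (left out, the last holds). Time passes only in rows, so rows that repeat a pose let the fingers close. It gives the time, the measured TCP pose, the force, the opening and the grip force at its end, in the units of the state.
- ctrl.get_state(): the state, without advancing time (a new reading comes with each control period).
- ctrl.get_image(name): name is "side" or "top" or "wrist"; returns (picture, depth): 480x640x3 uint8, red, green, blue; 480x640 float32, m along the optical axis (not along the pixel's ray), 0 where there is no reading.
- ctrl.camera_model(name): a dict with "intrinsics" (3x3 intrinsics, pixels), "origin" and "orientation" of the camera in the world. Camera axes: x right, y down, z forward; pixel columns grow to the right and rows downward; lengths in m; the calibration is good to about 2 mm. A picture is of the moment at which its call begins: read the wrist's pose just before it. camera_model takes no time and is no camera call; for the wrist camera it gives the pose at the moment of the call.
- ctrl.close_job(): hands the job in; it is judged then, once.
Trained networks look in the newest picture that a camera, given by its name, has taken for a name from the list of things; names that differ only in an ending like _2 or _b are one class to them, and where a whole thing is asked for, a point or a joint stands for the part that bears it (a point fixed in the world has none). Each returns a list of dicts, best first, with "confidence" (0 to 1); they miss things now and then, are a little off and sometimes report something else, mostly with a low value. They report only what shows in the picture. A call takes as long as a camera call.
- ctrl.recognise(camera, query): "xyz" ([x, y, z] in m, in world coordinates, good to about 4 mm: the middle of the surface that is visible of it).
- ctrl.mark_of(camera, query): "xyz" ([x, y, z] in m, in world coordinates, good to about 4 mm: a listed point, or the origin of a listed thing).
The state is a dict: "time": time; "joint_positions": joint angles; "qd": joint speeds; "joint_torque": joint torques, N m; "position": TCP position; "tool_rot": TCP orientation; "ft_force": force on the tool from outside, world axes, zero at the start; "torque": the same for the moment, N m; "grip_width": opening from 0.0 (shut) to 1.0 (fully open); "grip_force": force on a finger pad.
Only numpy, scipy, OpenCV 4.12 (cv2) and the standard library are available. Lean on these libraries where they do the work, as an engineer would, in place of code of your own. Each camera call takes 0.05 s, during which the arm holds its last target. There are 200 camera calls.

## Working session

There is one attempt and no reset: what is moved stays moved. The work goes in short steps, Python scripts to look and compute and a shell command to move; the robot and the scene stay as the last step left them, time stands still between calls to the robot, and variables do not carry over. Pictures are saved under pics/ and viewed, at most 14 in all, crops included, and the job is handed in when it is done.

```bash
ls; mkdir -p pics; cat > look.py <<'E'
from bench import ctrl
import cv2
def snap(cam,fn=None):
    im,d=ctrl.get_image(cam)
    if fn: cv2.imwrite('pics/'+fn,im[:,:,::-1])
    return im,d
E
python3 - <<'E'
from look import *
s=ctrl.get_state();print({k:s[k] for k in('time','position','tool_rot','ft_force','grip_width')})
for c in('top','side','wrist'):
    im,d=snap(c,c+'0.png'); m=ctrl.camera_model(c);print(c,m)
for c in('top',):
  for q in('jig','tile0','straightedge','mat','button_a_post','mask_seat','wash_bottle','jar','dish','pocket0'):
    print(c,q,[(r['xyz'],r['confidence']) for r in ctrl.mark_of(c,q)][:8])
E
```

```text
pics
{'time': 0.0, 'position': array([0.26949608, 0.59090675, 0.24044638]), 'tool_rot': array([-6.66770861e-01, -3.06974399e+00,  3.05513955e-03]), 'ft_force': array([ 1.14897392, -0.90770322,  0.01505119]), 'grip_width': 0.9991720220604557}
top {'intrinsics': array([[510.14145537,   0.        , 326.85180458],
       [  0.        , 510.14145537, 237.79093144],
       [  0.        ,   0.        ,   1.        ]]), 'origin': array([ 0.41131153, -0.05556746,  1.04984463]), 'orientation': array([-2.10097611,  2.15689373, -0.19460158])}
side {'intrinsics': array([[504.30412942,   0.        , 317.85134617],
       [  0.        , 504.30412942, 235.45071774],
       [  0.        ,   0.        ,   1.        ]]), 'origin': array([ 0.3633946 , -0.90281296,  1.03312837]), 'orientation': array([-2.3969641 ,  0.34242709, -0.13913556])}
wrist {'intrinsics': array([[390.31763363,   0.        , 317.91899139],
       [  0.        , 390.31763363, 233.68463632],
       [  0.        ,   0.        ,   1.        ]]), 'origin': array([0.20100342, 0.62109886, 0.38377182]), 'orientation': array([2.44130735, 1.57019281, 0.21425635])}
top jig [([0.5366, -0.1802, -0.0007], 0.84)]
top tile0 [([0.5783, 0.0545, 0.0076], 0.91), ([0.4555, 0.0375, 0.0099], 0.89), ([0.5602, 0.1571, 0.0048], 0.86), ([0.4919, -0.4407, 0.004], 0.48)]
top straightedge [([0.5006, 0.3145, 0.0001], 0.77), ([0.6128, -0.1885, 0.0144], 0.35)]
top mat [([0.5139, 0.098, 0.0008], 0.84)]
top button_a_post [([0.4325, -0.2079, 0.0431], 0.58)]
top mask_seat [([0.5289, -0.2019, 0.0162], 0.7), ([0.4535, 0.0433, 0.0088], 0.36)]
top wash_bottle [([0.7533, 0.0256, -0.0019], 0.25), ([0.5619, 0.1575, 0.0085], 0.23)]
top jar [([0.7535, 0.0242, -0.0022], 0.91)]
top dish [([0.7392, 0.1717, 0.0089], 0.64), ([0.4922, -0.4429, 0.002], 0.4)]
top pocket0 [([0.5053, -0.1728, 0.0135], 0.73), ([0.4519, -0.1598, 0.0107], 0.7), ([0.5619, -0.1799, 0.0116], 0.64), ([0.6106, -0.1911, 0.0132], 0.63)]
```

View pics/top0.png

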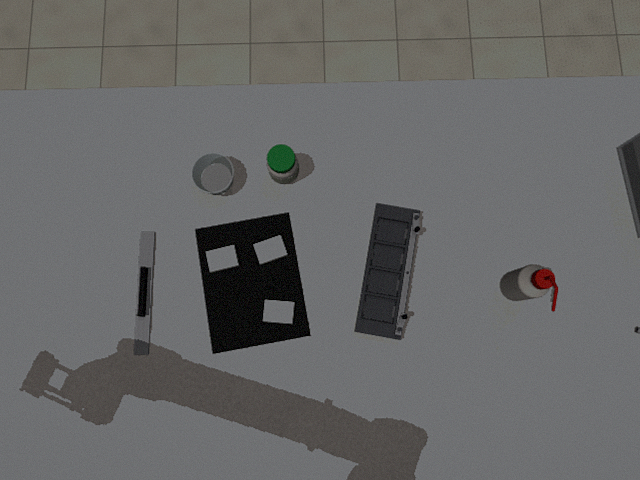

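View pics/side0.png

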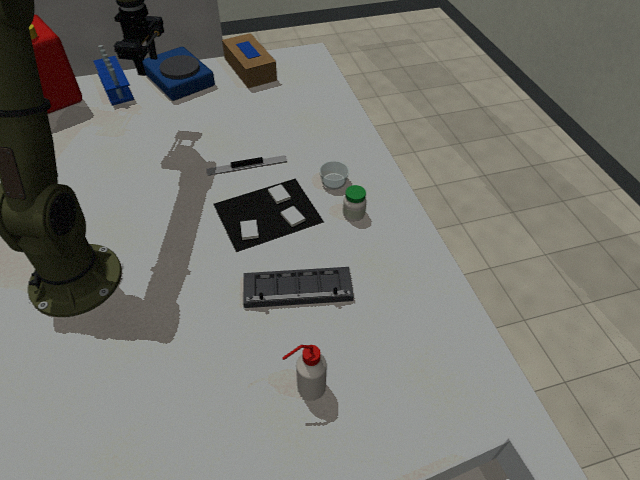

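The top view shows three tiles at px (222,258), (270,249) and (279,312). The straightedge is at (145,292) and the jig at (390,270), with its fence on the -y (right) side. I'll write the helper that works out moves, then look closer with the wrist camera.

```bash
cat >> look.py <<'E'
import sys, numpy as np
from scipy.spatial.transform import Rotation as R
def rel(x,y,z,yaw):
    """yaw: world angle (deg) of tool y; modulo half turn. prints row values"""
    s=ctrl.get_state(); M=R.from_rotvec(s['tool_rot']).as_matrix()
    d=M.T@(np.array([x,y,z])-s['position'])*1e3
    cur=np.degrees(np.arctan2(M[1,1],M[0,1])); t=(cur-yaw+90)%180-90
    print('tx %.1f ty %.1f tz %.1f turn %.2f'%(*d,t/5),'| t',round(s['time'],2),'pos',s['position'].round(4),'yaw',round(cur,1),'tilt',M[:,2].round(3),'F',s['ft_force'].round(1),'w',round(s['grip_width']*87,1),'gf',round(float(s['grip_force']),1))
def pts(cam,px,z):
    """pixels -> world on plane z"""
    m=ctrl.camera_model(cam); px=np.atleast_2d(px).astype(float)
    r=np.c_[px,np.ones(len(px))]@np.linalg.inv(m['intrinsics']).T@R.from_rotvec(m['orientation']).as_matrix().T
    o=np.array(m['origin']); return o+r*((z-o[2])/r[:,2])[:,None]
def proj(cam,P):
    m=ctrl.camera_model(cam); q=(np.atleast_2d(P)-m['origin'])@R.from_rotvec(m['orientation']).as_matrix()
    q=q@np.array(m['intrinsics']).T; return q[:,:2]/q[:,2:]
def tiles(cam,im,z=0.014,thr=110):
    """white quads of tile size: centre, yaw of width axis(deg), dims mm"""
    g=cv2.cvtColor(im,cv2.COLOR_RGB2GRAY); out=[]
    cs,_=cv2.findContours((g>thr).astype('uint8'),cv2.RETR_LIST,cv2.CHAIN_APPROX_NONE)
    for c in cs:
        if len(c)<40: continue
        w=pts(cam,c[:,0],z)[:,:2]; (cx,cy),(a,b),an=cv2.minAreaRect((w*1e3).astype('float32'))
        if a>b: a,b,an=b,a,an+90
        if 38<a<50 and 53<b<68: out.append((round(cx/1e3,4),round(cy/1e3,4),round((an+90)%180-90,1),round(a,1),round(b,1)))
    return out
if __name__=='__main__': rel(*map(float,sys.argv[1:5]))
E
python3 - <<'E'
from look import *
im,d=snap('top'); print(tiles('top',im))
print(im[258,222],im[290,240],d[258,222],d[290,240])
E
python3 look.py 0.50 0.07 0.25 0
```

```text
[(0.452, 0.0405, -6.2, 42.3, 57.1), (0.5629, 0.1562, 12.6, 42.0, 58.3), (0.5787, 0.0567, 19.0, 42.1, 57.9)]
[115 117 117] [0 4 6] 1.0430642 1.0438044
tx -425.9 ty -378.9 tz -8.4 turn 13.10 | t 0.7 pos [0.2697 0.5914 0.2416] yaw 65.5 tilt [ 0.  0. -1.] F [ 0.2  0.1 -0.6] w 87.1 gf 0.0
```

```bash
python3 -m crank '[{"tx":-42,"ty":-38,"tz":-8,"turn":2},{"tx":-90,"ty":-80,"tz":-8,"turn":4},{"tx":-130,"ty":-116,"tz":-8,"turn":6},{"tx":-170,"ty":-150,"tz":-8,"turn":8},{"tx":-213,"ty":-190,"tz":-8,"turn":10}]' 87 30; python3 look.py 0.50 0.07 0.25 0
```

```text
time: 1.32
position: [0.3852, 0.3288, 0.2499]
tool_rot: [-1.908, -2.496, -0.002]
ft_force: [1.5, 0.4, 0.2]
grip_width: 0.998
grip_force: 0.0
tx -279.9 ty 42.9 tz -0.3 turn 3.04 | t 1.32 pos [0.3852 0.3288 0.2499] yaw 15.2 tilt [ 0.001  0.001 -1.   ] F [1.5 0.4 0.2] w 86.8 gf 0.0
```

```bash
python3 -m crank '[{"tx":-60,"ty":9,"turn":1.5},{"tx":-120,"ty":18,"turn":3},{"tx":-180,"ty":27,"turn":3},{"tx":-240,"ty":37,"turn":3},{"tx":-280,"ty":43,"turn":3}]' ; python3 - <<'E'
from look import *
for i in range(3): im,d=snap('wrist','w1.png')
print(ctrl.camera_model('wrist')); print(tiles('wrist',im),[ (r['xyz'],r['confidence']) for r in ctrl.mark_of('wrist','tile0')])
rel(.5,.07,.25,0)
E
```

```text
{'intrinsics': array([[390.31763363,   0.        , 317.91899139],
       [  0.        , 390.31763363, 233.68463632],
       [  0.        ,   0.        ,   1.        ]]), 'origin': array([0.36590483, 0.39748473, 0.3932875 ]), 'orientation': array([2.845178  , 0.37697297, 0.05352896])}
[] [([0.564, 0.1581, 0.0031], 0.6)]
tx -280.5 ty 41.9 tz -0.2 turn 3.07 | t 1.52 pos [0.3853 0.3294 0.2501] yaw 15.4 tilt [ 0.     0.001 -1.   ] F [-0.3 -0.1  0.2] w 86.8 gf 0.0$[0]: bad value
```

View pics/w1.png

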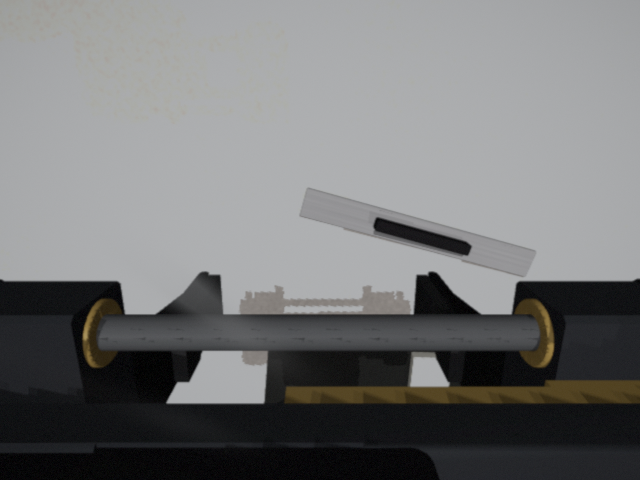

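The call was refused because every key has to be given. The wrist view shows the straightedge at px (418,232). This camera looks to the +y side of the tool, so I'll stand at lower y to see the mat.

```bash
python3 -m crank '[{"tx":-60,"ty":9,"tz":0,"turn":1.5},{"tx":-120,"ty":18,"tz":0,"turn":3},{"tx":-180,"ty":27,"tz":0,"turn":3},{"tx":-240,"ty":37,"tz":0,"turn":3},{"tx":-300,"ty":60,"tz":0,"turn":3}]' >/dev/null; python3 look.py .52 -.03 .25 0; python3 -m crank '[{"tx":-40,"ty":20,"tz":0,"turn":0},{"tx":-80,"ty":20,"tz":0,"turn":0},{"tx":-80,"ty":20,"tz":0,"turn":0},{"tx":-80,"ty":20,"tz":0,"turn":0}]' >/dev/null;  python3 - <<'E'
from look import *
im,d=snap('wrist','w2.png')
print(tiles('wrist',im),[ (r['xyz'],r['confidence']) for r in ctrl.mark_of('wrist','tile0')])
rel(.52,-.3,.25,0)
E
```

```text
tx -88.9 ty -3.3 tz -0.1 turn 0.15 | t 2.15 pos [0.5222 0.059  0.25  ] yaw 0.7 tilt [ 0.001  0.001 -1.   ] F [1.4 1.5 0.2] w 87.0 gf 0.0
[(0.4517, 0.0402, -6.0, 44.6, 60.3), (0.5784, 0.0563, 18.5, 44.6, 60.4)] [([0.4519, 0.0416, 0.0091], 0.68), ([0.5802, 0.061, 0.0065], 0.58), ([0.5641, 0.1586, 0.0023], 0.58)]
tx -281.0 ty -26.0 tz -0.8 turn 0.14 | t 2.75 pos [ 0.5424 -0.0187  0.2494] yaw 0.7 tilt [-0.     0.001 -1.   ] F [-0.   0.5  0.1] w 87.1 gf 0.0
```

View pics/w2.png

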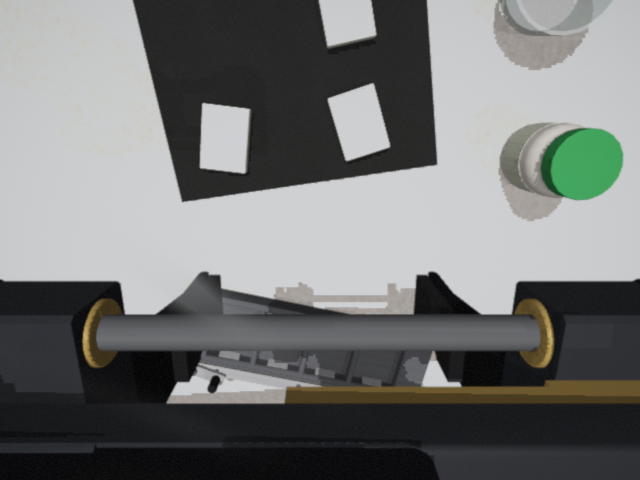

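The wrist picture shows two tiles, at px (225,138) and (358,122), plus a third cut off at the top. Wrist and top positions agree within 0.5 mm. Next is the jig.

```bash
python3 -m crank '[{"tx":-60,"ty":-5,"tz":0,"turn":0},{"tx":-120,"ty":-10,"tz":0,"turn":0},{"tx":-180,"ty":-15,"tz":0,"turn":0},{"tx":-240,"ty":-20,"tz":0,"turn":0},{"tx":-280,"ty":-20,"tz":0,"turn":0}]' >/dev/null;  python3 -m crank '[{"tx":0,"ty":0,"tz":0,"turn":0},{"tx":0,"ty":0,"tz":0,"turn":0}]' >/dev/null; python3 - <<'E'
from look import *
im,d=snap('wrist','w3.png')
for q in ('jig','pocket0','mask_seat','button_a_post'): print(q,[ (r['xyz'],r['confidence']) for r in ctrl.mark_of('wrist',q)])
rel(.52,-.3,.25,0)
E
```

```text
jig [([0.5291, -0.1757, -0.0017], 0.96), ([0.5526, -0.1855, 0.0157], 0.36)]
pocket0 [([0.4499, -0.1625, 0.0143], 0.86), ([0.5586, -0.1834, 0.0146], 0.86), ([0.5011, -0.1728, 0.015], 0.83), ([0.6149, -0.193, 0.013], 0.55)]
mask_seat [([0.5282, -0.1995, 0.0225], 0.75), ([0.6132, -0.1922, 0.0126], 0.23)]
button_a_post [([0.4389, -0.2068, 0.0444], 0.77), ([0.4902, -0.4464, -0.0017], 0.72)]
tx -0.1 ty -5.3 tz -0.4 turn 0.13 | t 3.88 pos [ 0.5253 -0.2998  0.2496] yaw 0.6 tilt [ 0.     0.001 -1.   ] F [ 0.2  0.6 -0.6] w 86.8 gf 0.0
```

View pics/w3.png

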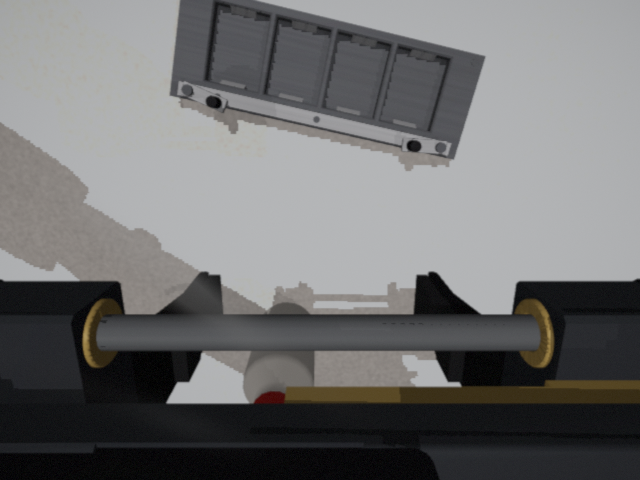

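The jig is clear: its corners are at about (484,57), (454,158) and (171,95), and the posts are at (213,102) and (414,146). I'll fit its pose by edge alignment in both cameras.

```bash
cat > jig.py <<'E'
from look import *
from scipy.optimize import minimize
def seg(a,b,n=60): t=np.linspace(.03,.97,n)[:,None]; return np.array(a)*(1-t)+np.array(b)*t
D=.020;F=.027
L=[seg((-.134,.040,D),(.134,.040,D),150),seg((-.134,-.045,D),(-.134,.040,D)),seg((.134,-.045,D),(.134,.040,D)),seg((-.085,-.038,F),(.085,-.038,F),100)]
for x in (-.081,-.027,.027,.081):
    for s in (-.024,.024): L.append(seg((x+s,-.025,D),(x+s,.032,D),40))
    L.append(seg((x-.024,.032,D),(x+.024,.032,D),30))
P=np.concatenate(L)
def fit(cam,im,p0=(.5295,-.177,-.19)):
    g=cv2.GaussianBlur(cv2.cvtColor(im,cv2.COLOR_RGB2GRAY).astype('float32'),(0,0),1.2)
    g=np.minimum(np.hypot(cv2.Sobel(g,5,1,0),cv2.Sobel(g,5,0,1)),120)
    def cost(p,blur):
        c,s=np.cos(p[2]),np.sin(p[2]); W=np.c_[p[0]+c*P[:,0]-s*P[:,1],p[1]+s*P[:,0]+c*P[:,1],P[:,2]]
        q=proj(cam,W).astype('float32'); return -cv2.remap(blur,q[:,0][None],q[:,1][None],cv2.INTER_LINEAR).mean()
    p=np.array(p0)
    for sg in (4,2,.6):
        b=cv2.GaussianBlur(g,(0,0),sg); r=minimize(cost,p,args=(b,),method='Nelder-Mead',options=dict(initial_simplex=[p,p+[.004,0,0],p+[0,.004,0],p+[0,0,.03]],xatol=1e-5)); p=r.x
    return p,r.fun
if __name__=='__main__':
    for cam in ('wrist','top'):
        im,_=snap(cam); p,f=fit(cam,im); print(cam,p.round(4),np.degrees(p[2]).round(2),round(float(f),1))
        c,s=np.cos(p[2]),np.sin(p[2]); W=np.c_[p[0]+c*P[:,0]-s*P[:,1],p[1]+s*P[:,0]+c*P[:,1],P[:,2]]
        v=im[:,:,::-1].copy()
        for q in proj(cam,W).round().astype(int):
            cv2.circle(v,tuple(int(t) for t in q),0,(0,255,255),-1)
        cv2.imwrite(f'pics/fit_{cam}.png',v[:200,140:500].repeat(2,0).repeat(2,1) if cam=='wrist' else v[190:350,340:440].repeat(3,0).repeat(3,1))
        pp=[ (r['xyz'],r['confidence']) for r in ctrl.recognise(cam,'button_a_post')]; print(pp)
E
python3 jig.py
```

```text
wrist [ 0.5303 -0.1787 -0.2039] -11.68 -72.5
[([0.4281, -0.2014, 0.0339], 0.7)]
top [ 0.5316 -0.177  -0.2068] -11.85 -62.8
[([0.5058, 0.1038, 0.0009], 0.72), ([0.4223, -0.2041, 0.0361], 0.49), ([0.7403, 0.0235, 0.0842], 0.16)]
```

View pics/fit_wrist.png

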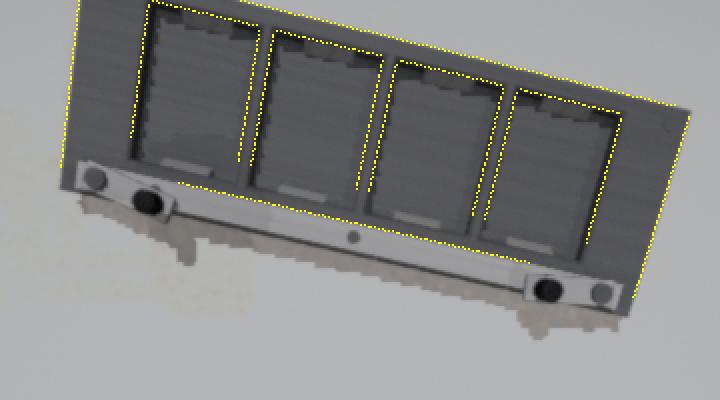

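The overlay matches the jig's edges to within about 1 px. I'll grip tile A (nearest) and let it go in place, so I can calibrate the wrist-camera offset in the closing direction.

```bash
python3 look.py .4517 .0402 .10 -6; python3 -m crank '[{"tx":62,"ty":-13,"tz":20,"turn":1.3},{"tx":124,"ty":-27,"tz":40,"turn":1.3},{"tx":186,"ty":-40,"tz":60,"turn":1.3},{"tx":248,"ty":-53,"tz":80,"turn":1.3},{"tx":305,"ty":-66,"tz":100,"turn":1.3}]' >/dev/null; python3 look.py .4517 .0402 .0275 -6
```

```text
tx 341.9 ty -70.0 tz 149.7 turn 1.31 | t 4.08 pos [ 0.5248 -0.301   0.2497] yaw 0.5 tilt [ 0.  0. -1.] F [ 0.2 -1.3  0.9] w 86.8 gf 0.0
tx 48.1 ty -12.6 tz 126.9 turn 0.00 | t 4.7 pos [ 0.4589 -0.009   0.1543] yaw -6.0 tilt [ 0.002  0.001 -1.   ] F [ 1.4 -0.2  0.2] w 86.9 gf 0.0
```

```bash
python3 -m crank '[{"tx":37,"ty":-8,"tz":50,"turn":0},{"tx":37,"ty":-8,"tz":50,"turn":0},{"tx":37,"ty":-8,"tz":50,"turn":0},{"tx":37,"ty":-8,"tz":50,"turn":0}]' >/dev/null; python3 look.py .4517 .0402 .0275 -6
```

```text
tx 14.1 ty -6.5 tz 78.1 turn -0.03 | t 5.2 pos [0.4565 0.0255 0.1056] yaw -6.1 tilt [ 0.002  0.    -1.   ] F [ 0.2 -0.1  0.2] w 87.1 gf 0.0
```

```bash
python3 -m crank '[{"tx":0,"ty":0,"tz":0,"turn":0},{"tx":0,"ty":0,"tz":0,"turn":0}]' >/dev/null; python3 look.py .4517 .0402 .0275 -6
```

```text
tx 13.5 ty -5.5 tz 77.4 turn -0.01 | t 5.45 pos [0.4557 0.0261 0.1049] yaw -6.1 tilt [ 0.001  0.    -1.   ] F [ 0.7  0.  -0.5] w 87.3 gf 0.0
```

```bash
python3 -m crank '[{"tx":13.5,"ty":-5.5,"tz":30,"turn":0},{"tx":13.5,"ty":-5.5,"tz":55,"turn":0},{"tx":13.5,"ty":-5.5,"tz":55,"turn":0}]' >/dev/null; for i in 1 2 3; do python3 look.py .4517 .0402 .0275 -6;done
```

```text
tx 0.4 ty 2.0 tz 20.7 turn -0.00 | t 5.83 pos [0.4497 0.0401 0.0482] yaw -6.0 tilt [-0.003 -0.001 -1.   ] F [0.4 0.2 0.7] w 87.2 gf 0.0
tx 0.4 ty 2.0 tz 20.7 turn -0.00 | t 5.83 pos [0.4497 0.0401 0.0482] yaw -6.0 tilt [-0.003 -0.001 -1.   ] F [0.4 0.2 0.7] w 87.2 gf 0.0
tx 0.4 ty 2.0 tz 20.7 turn -0.00 | t 5.83 pos [0.4497 0.0401 0.0482] yaw -6.0 tilt [-0.003 -0.001 -1.   ] F [0.4 0.2 0.7] w 87.2 gf 0.0
```

```bash
python3 -m crank '[{"tx":0.4,"ty":1,"tz":12,"turn":0},{"tx":0.4,"ty":1,"tz":20.5,"turn":0},{"tx":0.4,"ty":1,"tz":20.5,"turn":0}]' >/dev/null;python3 look.py .4517 .0402 .0275 -6;python3 -m crank '[{"tx":0,"ty":0,"tz":0,"turn":0},{"tx":0,"ty":0,"tz":0,"turn":0},{"tx":0,"ty":0,"tz":0,"turn":0},{"tx":0,"ty":0,"tz":0,"turn":0}]' 30 25 >/dev/null;python3 look.py .4517 .0402 .0275 -6
```

```text
tx -0.4 ty -0.2 tz 1.0 turn -0.01 | t 6.2 pos [0.4519 0.0406 0.0285] yaw -6.0 tilt [-0.001 -0.    -1.   ] F [ 0.  -1.2  0.1] w 86.9 gf 0.0
tx -0.8 ty -0.6 tz 1.6 turn -0.00 | t 6.7 pos [0.4523 0.0409 0.0291] yaw -6.0 tilt [ 0.  0. -1.] F [ 0.2 -0.2  0.5] w 54.9 gf 0.0
```

```bash
python3 -m crank '[{"tx":0,"ty":0,"tz":0.5,"turn":0},{"tx":0,"ty":0,"tz":0.5,"turn":0},{"tx":0,"ty":0,"tz":0.5,"turn":0},{"tx":0,"ty":0,"tz":0.5,"turn":0},{"tx":0,"ty":0,"tz":0.5,"turn":0}]' >/dev/null;python3 look.py .4517 .0402 .0275 -6
python3 -m crank '[{"tx":0,"ty":0,"tz":0,"turn":0},{"tx":0,"ty":0,"tz":0,"turn":0}]' 80 >/dev/null;python3 look.py .4517 .0402 .0275 -6
```

```text
tx -0.8 ty -0.6 tz 1.0 turn -0.00 | t 7.33 pos [0.4524 0.0409 0.0285] yaw -6.0 tilt [ 0.  0. -1.] F [ 1.  -0.5 -0.5] w 43.5 gf 25.0
tx -0.7 ty -0.3 tz 0.8 turn -0.00 | t 7.58 pos [0.452  0.0408 0.0283] yaw -6.0 tilt [-0. -0. -1.] F [-0.5  0.1 -0.1] w 56.2 gf 0.0
```

Now I'll rise, back off along tool -x, and look.

```bash
python3 -m crank '[{"tx":0,"ty":0,"tz":-30,"turn":0},{"tx":-20,"ty":0,"tz":-90,"turn":0},{"tx":-50,"ty":0,"tz":-140,"turn":0},{"tx":-90,"ty":0,"tz":-150,"turn":0},{"tx":-90,"ty":0,"tz":-150,"turn":0}]' >/dev/null;python3 -m crank '[{"tx":0,"ty":0,"tz":0,"turn":0},{"tx":0,"ty":0,"tz":0,"turn":0}]'>/dev/null
python3 - <<'E'
from look import *
for i in range(3):
    im,d=snap('wrist'); print(tiles('wrist',im))
rel(.4522,.0409,.03,-6)
E
```

```text
[(0.451, 0.0398, -5.9, 44.3, 59.5), (0.578, 0.0556, 18.4, 44.7, 60.0)]
[(0.451, 0.0397, -6.0, 44.2, 59.5), (0.5781, 0.0556, 18.4, 44.8, 60.0)]
[(0.451, 0.0396, -6.0, 44.2, 59.5), (0.5782, 0.0556, 18.5, 44.7, 60.0)]
tx 89.5 ty 0.5 tz 147.9 turn 0.01 | t 8.6 pos [ 0.4426 -0.048   0.1779] yaw -5.9 tilt [-0.001 -0.    -1.   ] F [ 0.3 -0.5 -0.4] w 79.9 gf 0.0
```

The gripped tile's true x was 0.4522, while the wrist camera reads 0.451, about 1 mm low and in line with the top camera's jig fit. I'll pick tile A up properly.

```bash
python3 -m crank '[{"tx":45,"ty":0.5,"tz":50,"turn":0},{"tx":89,"ty":0.5,"tz":100,"turn":0},{"tx":89,"ty":0.5,"tz":130,"turn":0},{"tx":89,"ty":0.5,"tz":148,"turn":0},{"tx":89,"ty":0.5,"tz":149.5,"turn":0}]' >/dev/null;python3 look.py .4522 .0402 .0275 -6
python3 -m crank '[{"tx":0,"ty":0,"tz":0.5,"turn":0},{"tx":0,"ty":0,"tz":0.5,"turn":0},{"tx":0,"ty":0,"tz":0.5,"turn":0},{"tx":0,"ty":0,"tz":0.5,"turn":0},{"tx":0,"ty":0,"tz":0.5,"turn":0}]' 30 30 >/dev/null;python3 -m crank '[{"tx":0,"ty":0,"tz":0,"turn":0},{"tx":0,"ty":0,"tz":0,"turn":0},{"tx":0,"ty":0,"tz":0,"turn":0}]'>/dev/null; python3 look.py .4522 .0402 .0275 -6
```

```text
tx 0.5 ty 1.0 tz -0.1 turn 0.01 | t 9.22 pos [0.4512 0.0398 0.0274] yaw -6.0 tilt [-0.004 -0.002 -1.   ] F [ 0.5 -0.3  0.9] w 80.1 gf 0.0
tx 0.3 ty -0.6 tz 1.2 turn -0.00 | t 10.22 pos [0.4528 0.0399 0.0287] yaw -6.0 tilt [ 0.  0. -1.] F [-1.4  0.   4.4] w 42.9 gf 30.0
```

```bash
python3 -m crank '[{"tx":0,"ty":0,"tz":-30,"turn":0},{"tx":0,"ty":0,"tz":-90,"turn":0.5},{"tx":-50,"ty":20,"tz":-150,"turn":1.1},{"tx":-110,"ty":40,"tz":-150,"turn":1.1},{"tx":-170,"ty":60,"tz":-150,"turn":1.1}]' >/dev/null; python3 look.py .53 -.255 .175 -11.7
```

```text
tx -122.5 ty 63.1 tz 4.1 turn 0.06 | t 10.85 pos [ 0.4923 -0.1225  0.1791] yaw -11.4 tilt [ 0.003  0.001 -1.   ] F [ 0.8  0.7 -0.8] w 43.5 gf 30.0
```

```bash
python3 -m crank '[{"tx":-50,"ty":40,"tz":4,"turn":0.06},{"tx":-90,"ty":63,"tz":4,"turn":0.06},{"tx":-110,"ty":63,"tz":4,"turn":0.06},{"tx":-110,"ty":63,"tz":4,"turn":0.06},{"tx":-110,"ty":63,"tz":4,"turn":0.06}]' >/dev/null; python3 -m crank '[{"tx":0,"ty":0,"tz":0,"turn":0},{"tx":0,"ty":0,"tz":0,"turn":0}]'>/dev/null; python3 look.py .53 -.255 .175 -11.7
sed -i 's/v\[:200,140:500\].repeat(2,0).repeat(2,1)/v[:300]/' jig.py; python3 jig.py
```

```text
tx -14.6 ty 1.5 tz -1.0 turn -0.00 | t 11.72 pos [ 0.5315 -0.2404  0.1741] yaw -11.7 tilt [ 0.001  0.001 -1.   ] F [-0.5  0.2 -0.8] w 43.6 gf 30.0
wrist [ 0.5305 -0.1781 -0.2049] -11.74 -84.1
[([0.4319, -0.2018, 0.0343], 0.83)]
top [ 0.5318 -0.1769 -0.2078] -11.9 -63.3
[]
```

View pics/fit_wrist.png

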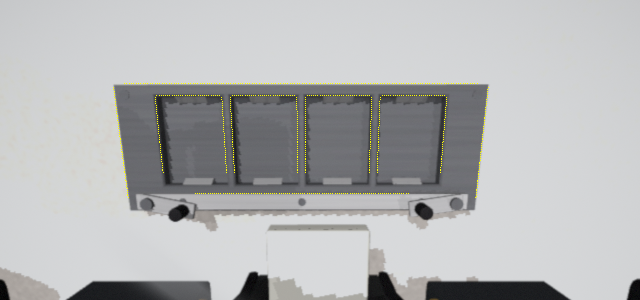

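The fit is good and the tile is held. I'll move over pocket 0.

```bash
cat > pk.py <<'E'
from look import *
J=(.5316,-.1777); TH=-11.8
def jw(x,y):
    t=np.radians(TH); return J[0]+x*np.cos(t)-y*np.sin(t), J[1]+x*np.sin(t)+y*np.cos(t)
if __name__=='__main__':
    a=list(map(float,sys.argv[1:])); rel(*jw(a[0]/1e3,a[1]/1e3),a[2]/1e3,TH+(a[3] if len(a)>3 else 0))
E
python3 pk.py -81 0 62
```

```text
tx 62.4 ty -93.7 tz 112.1 turn 0.00 | t 11.93 pos [ 0.5312 -0.2413  0.1741] yaw -11.8 tilt [ 0.  0. -1.] F [-0.9 -0.3 -0.5] w 43.4 gf 30.0
```

```bash
python3 -m crank '[{"tx":31,"ty":-47,"tz":30,"turn":0},{"tx":62.4,"ty":-93.7,"tz":60,"turn":0},{"tx":62.4,"ty":-93.7,"tz":112,"turn":0},{"tx":62.4,"ty":-93.7,"tz":112,"turn":0},{"tx":62.4,"ty":-93.7,"tz":112,"turn":0}]' >/dev/null; python3 -m crank '[{"tx":0,"ty":0,"tz":0,"turn":0},{"tx":0,"ty":0,"tz":0,"turn":0}]'>/dev/null; python3 pk.py -81 0 47
```

```text
tx 0.8 ty -1.2 tz 16.1 turn -0.01 | t 12.8 pos [ 0.4533 -0.1621  0.0631] yaw -11.8 tilt [ 0.002 -0.001 -1.   ] F [-1.3  0.7 -0.7] w 43.0 gf 30.0
```

```bash
python3 -m crank '[{"tx":0.8,"ty":-1,"tz":8,"turn":0},{"tx":0.8,"ty":-1,"tz":16,"turn":0},{"tx":0.8,"ty":-1,"tz":16,"turn":0},{"tx":0.8,"ty":-1,"tz":16,"turn":0}]' >/dev/null; python3 pk.py -81 0 42;python3 -m crank '[{"tx":0,"ty":0,"tz":2.5,"turn":0},{"tx":0,"ty":0,"tz":5,"turn":0},{"tx":0,"ty":0,"tz":5,"turn":0}]'>/dev/null; python3 pk.py -81 0 42
```

```text
tx -0.4 ty 1.3 tz 3.7 turn -0.00 | t 13.3 pos [ 0.4511 -0.1605  0.0457] yaw -11.8 tilt [-0.001 -0.    -1.   ] F [ 0.1 -0.  -0.7] w 43.8 gf 3.0
tx 0.2 ty 0.8 tz -0.9 turn -0.01 | t 13.68 pos [ 0.4515 -0.1612  0.0411] yaw -11.8 tilt [ 0.001 -0.001 -1.   ] F [ 0.2 -3.   1.4] w 42.9 gf 30.0
```

The grip slackened for a moment right over the pocket. I'll release, rise and look.

```bash
python3 -m crank '[{"tx":0,"ty":0,"tz":0,"turn":0},{"tx":0,"ty":0,"tz":0,"turn":0},{"tx":0,"ty":0,"tz":0,"turn":0}]' 80 >/dev/null; python3 -m crank '[{"tx":0,"ty":0,"tz":-40,"turn":0},{"tx":-30,"ty":30,"tz":-90,"turn":0},{"tx":-80,"ty":60,"tz":-130,"turn":0},{"tx":-80,"ty":60,"tz":-130,"turn":0},{"tx":-80,"ty":60,"tz":-130,"turn":0}]' >/dev/null;  python3 -m crank '[{"tx":0,"ty":0,"tz":0,"turn":0},{"tx":0,"ty":0,"tz":0,"turn":0}]'>/dev/null; python3 - <<'E'
from look import *; from pk import *
im,d=snap('wrist','w4.png')
for z in (.02,.025): print(tiles('wrist',im,z,140))
print(jw(-.081,0)); rel(*jw(-.081,0),.06,TH)
g=im[80:260,60:360]; cv2.imwrite('pics/w4c.png',g[:,:,::-1].repeat(2,0).repeat(2,1))
E
```

```text
[(0.4495, -0.1615, -11.7, 44.8, 60.0)]
[(0.4505, -0.1618, -11.7, 44.1, 59.0)]
(np.float64(0.45231174151030346), np.float64(-0.16113581980081498))
tx 78.2 ty -57.9 tz 110.2 turn 0.02 | t 14.97 pos [ 0.4933 -0.2496  0.17  ] yaw -11.7 tilt [-0.001  0.001 -1.   ] F [-0.2 -0.9 -0.4] w 79.9 gf 0.0
```

View pics/w4.png

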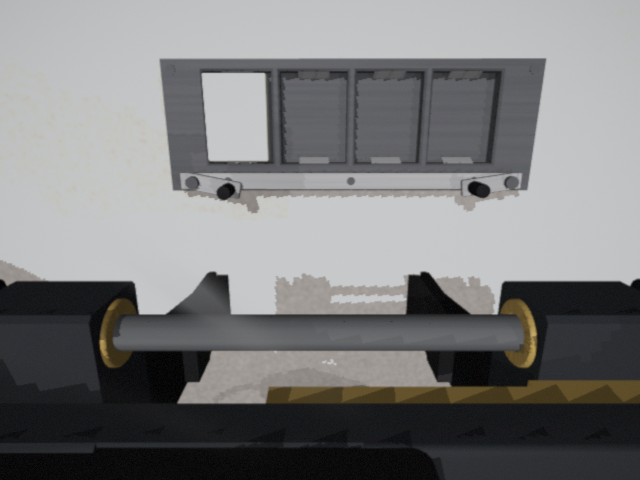

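Tile A is in pocket 0, at px (236,117). Now I'll press it home with closed fingers.

```bash
python3 -m crank '[{"tx":39,"ty":-29,"tz":10,"turn":0},{"tx":78,"ty":-58,"tz":40,"turn":0},{"tx":78.2,"ty":-58,"tz":90,"turn":0},{"tx":78.2,"ty":-58,"tz":110,"turn":0},{"tx":78.2,"ty":-58,"tz":110,"turn":0}]' 0 20 >/dev/null;  python3 -m crank '[{"tx":0,"ty":0,"tz":0,"turn":0},{"tx":0,"ty":0,"tz":0,"turn":0}]'>/dev/null; python3 pk.py -81 0 39
```

```text
tx 1.3 ty -1.9 tz 23.0 turn -0.00 | t 15.85 pos [ 0.4539 -0.1628  0.062 ] yaw -11.8 tilt [ 0.002  0.    -1.   ] F [ 0.7 -0.4  0. ] w 18.3 gf 0.0
```

```bash
python3 -m crank '[{"tx":1.3,"ty":-1.9,"tz":9,"turn":0},{"tx":1.3,"ty":-1.9,"tz":14,"turn":0},{"tx":1.3,"ty":-1.9,"tz":17,"turn":0},{"tx":1.3,"ty":-1.9,"tz":19,"turn":0}]' 0 20 >/dev/null;   python3 pk.py -81 0 39; python3 -m crank '[{"tx":0,"ty":0,"tz":1,"turn":0},{"tx":0,"ty":0,"tz":2,"turn":0},{"tx":0,"ty":0,"tz":3,"turn":0},{"tx":0,"ty":0,"tz":4,"turn":0},{"tx":0,"ty":0,"tz":4,"turn":0}]'>/dev/null; python3 pk.py -81 0 39
```

```text
tx 0.0 ty 0.6 tz 3.1 turn -0.00 | t 16.35 pos [ 0.4517 -0.1611  0.0421] yaw -11.8 tilt [ 0. -0. -1.] F [-0.5  1.2  2.6] w 0.3 gf 2.0
tx 0.2 ty 0.7 tz 0.4 turn -0.00 | t 16.98 pos [ 0.4516 -0.1612  0.0394] yaw -11.8 tilt [-0.     0.001 -1.   ] F [-4.8  0.9 18.1] w 0.5 gf 8.9
```

It's seated: 18 N at a tip height of 20.4 mm. Next is tile C.

```bash
python3 -m crank '[{"tx":0,"ty":0,"tz":-40,"turn":-1},{"tx":30,"ty":30,"tz":-90,"turn":-3},{"tx":70,"ty":60,"tz":-135,"turn":-5},{"tx":110,"ty":110,"tz":-137,"turn":-6},{"tx":110,"ty":125,"tz":-137,"turn":-6}]' 80 >/dev/null;  python3 -m crank '[{"tx":0,"ty":0,"tz":0,"turn":0},{"tx":0,"ty":0,"tz":0,"turn":0}]'>/dev/null; python3 - <<'E'
from look import *
im,d=snap('wrist'); print(tiles('wrist',im)); im,d=snap('top'); print(tiles('top',im),tiles('top',im,.02))
rel(.579,.056,.05,18.4)
E
```

```text
[(0.4488, -0.1633, -11.8, 45.6, 63.5)]
[(0.4509, -0.1615, -11.8, 43.4, 59.2), (0.5628, 0.156, 12.7, 43.0, 58.6)] [(0.4507, -0.1609, -11.8, 43.1, 58.9), (0.562, 0.1548, 12.7, 42.7, 58.3)]
tx 133.8 ty 27.1 tz 124.8 turn -0.06 | t 17.95 pos [ 0.5949 -0.0797  0.1747] yaw 18.1 tilt [-0.001  0.001 -1.   ] F [ 0.5 -0.5  0.3] w 70.9 gf 0.0
```

```bash
python3 - <<'E'
from look import *
im,d=snap('wrist','w5.png'); im2,d=snap('top','t5.png')
for t in (70,90,130,150): print(t,tiles('wrist',im,.014,t))
print([(r['xyz'],r['confidence']) for r in ctrl.mark_of('wrist','tile0')])
E
```

```text
70 []
90 []
130 [(0.4491, -0.1637, -11.7, 45.0, 61.8)]
150 [(0.4489, -0.1642, -11.8, 44.3, 60.9)]
[([0.6248, 0.0548, 0.0051], 0.84), ([0.449, -0.162, 0.0156], 0.75), ([0.5562, -0.1864, 0.018], 0.64)]
```

View pics/w5.png

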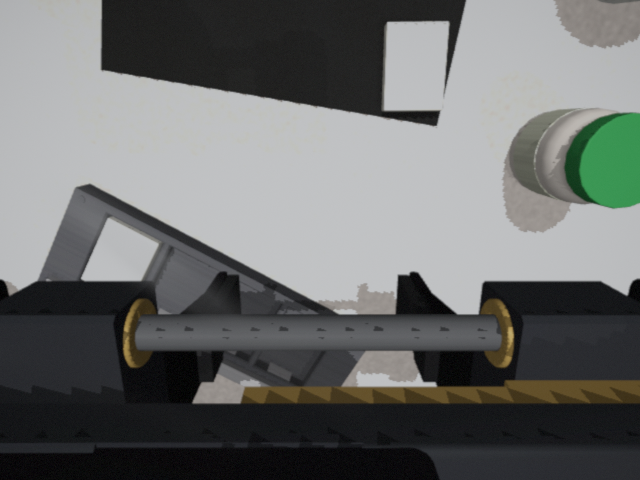

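Tile C has been knocked to the mat's right edge, with corners at px (386,21), (449,22), (442,111) and (382,110). That is too close to the jar for the wide gripper body, so I'll grip it lengthwise (tool turned 90°), carry it to mid-mat and regrasp.

```bash
python3 - <<'E'
from look import *
p=pts('wrist',[(386,21.5),(448.5,22),(442.5,110.5),(382,109.5)],.014)[:,:2]
print(p.round(4)); c,(a,b),an=cv2.minAreaRect((p*1e3).astype('float32'));print(c,a,b,an)
v=p[1]+p[2]-p[0]-p[3]; y=np.degrees(np.arctan2(v[1],v[0])); print('yaw',y)
c=np.array(c)/1e3+.0011*np.array([np.cos(.3),np.sin(.3)]); print(c)
rel(c[0],c[1],.10,y+90)
print([(r['xyz'],r['confidence']) for r in ctrl.mark_of('top','jar')])
E
```

```text
[[0.5951 0.0712]
 [0.6369 0.0846]
 [0.6563 0.0284]
 [0.6132 0.0151]]
(625.6685791015625, 49.806697845458984) 45.034690856933594 59.503963470458984 17.93898582458496
yaw 17.474201116829786
[0.62671945 0.05013177]
tx 113.1 ty 69.8 tz 75.2 turn -17.87 | t 18.1 pos [ 0.5956 -0.0791  0.1751] yaw 18.1 tilt [ 0.     0.001 -1.   ] F [-0.2  0.7  0.2] w 77.8 gf 0.0
[([0.7545, 0.0231, 0.0001], 0.97), ([0.4322, -0.209, 0.0458], 0.37)]
```

```bash
python3 -m crank '[{"tx":20,"ty":14,"tz":0,"turn":-2},{"tx":45,"ty":28,"tz":0,"turn":-4},{"tx":70,"ty":42,"tz":10,"turn":-6},{"tx":90,"ty":55,"tz":20,"turn":-8},{"tx":113,"ty":70,"tz":30,"turn":-10}]' 86 >/dev/null;  python3 -m crank '[{"tx":0,"ty":0,"tz":0,"turn":-2},{"tx":0,"ty":0,"tz":0,"turn":-4},{"tx":0,"ty":0,"tz":0,"turn":-6},{"tx":0,"ty":0,"tz":0,"turn":-7.9},{"tx":0,"ty":0,"tz":0,"turn":-7.9}]'>/dev/null;  python3 -m crank '[{"tx":0,"ty":0,"tz":0,"turn":0},{"tx":0,"ty":0,"tz":0,"turn":0}]'>/dev/null; python3 look.py .6262 .0501 .0285 107.6
```

```text
tx 1.2 ty 0.1 tz 116.5 turn 0.00 | t 19.65 pos [0.6274 0.0503 0.145 ] yaw 107.6 tilt [ 0.  0. -1.] F [ 0.2  0.4 -0.5] w 85.5 gf 0.0
```

```bash
python3 -m crank '[{"tx":1,"ty":0,"tz":50,"turn":0},{"tx":1,"ty":0,"tz":95,"turn":0},{"tx":1,"ty":0,"tz":110,"turn":0},{"tx":1,"ty":0,"tz":116,"turn":0},{"tx":1,"ty":0,"tz":116,"turn":0}]' >/dev/null;  python3 -m crank '[{"tx":0,"ty":0,"tz":0,"turn":0},{"tx":0,"ty":0,"tz":0,"turn":0},{"tx":0,"ty":0,"tz":0,"turn":0},{"tx":0,"ty":0,"tz":0,"turn":0},{"tx":0,"ty":0,"tz":0,"turn":0}]' 40 25 >/dev/null; python3 look.py .545 .06 .0290 90;python3 -m crank '[{"tx":0,"ty":0,"tz":0,"turn":0},{"tx":0,"ty":0,"tz":0,"turn":0}]'>/dev/null; python3 look.py .535 .05 .0290 90
```

```text
tx 74.8 ty 34.2 tz 0.3 turn 3.54 | t 20.9 pos [0.6267 0.0502 0.0294] yaw 107.7 tilt [ 0.  0. -1.] F [-1.7 -0.   2.9] w 59.5 gf 25.0
tx 87.4 ty 27.7 tz 0.3 turn 3.54 | t 21.15 pos [0.6267 0.0501 0.0294] yaw 107.7 tilt [ 0.  0. -1.] F [-0.1  0.4  4.4] w 59.4 gf 25.0
```

```bash
python3 -m crank '[{"tx":0,"ty":0,"tz":-30,"turn":0},{"tx":40,"ty":14,"tz":-35,"turn":1.8},{"tx":87,"ty":28,"tz":-35,"turn":3.5},{"tx":87,"ty":28,"tz":-35,"turn":3.5},{"tx":87,"ty":28,"tz":-35,"turn":3.5}]' >/dev/null;  python3 -m crank '[{"tx":0,"ty":0,"tz":20,"turn":0},{"tx":0,"ty":0,"tz":32,"turn":0},{"tx":0,"ty":0,"tz":34.5,"turn":0},{"tx":0,"ty":0,"tz":34.5,"turn":0},{"tx":0,"ty":0,"tz":34.5,"turn":0}]' >/dev/null; python3 look.py .535 .05 .0290 90
```

```text
tx 0.6 ty -0.2 tz 0.6 turn 0.04 | t 22.4 pos [0.5356 0.0502 0.0296] yaw 90.2 tilt [ 0.001 -0.    -1.   ] F [-0.1  0.6 -0.1] w 59.3 gf 25.0
```

```bash
python3 -m crank '[{"tx":0,"ty":0,"tz":0.4,"turn":0},{"tx":0,"ty":0,"tz":0.4,"turn":0},{"tx":0,"ty":0,"tz":0.4,"turn":0}]' 86 >/dev/null;  python3 -m crank '[{"tx":0,"ty":0,"tz":-40,"turn":0},{"tx":0,"ty":-20,"tz":-90,"turn":2},{"tx":0,"ty":-40,"tz":-130,"turn":4},{"tx":-10,"ty":-70,"tz":-149,"turn":6},{"tx":-15,"ty":-100,"tz":-149,"turn":8}]' >/dev/null;python3 -m crank '[{"tx":0,"ty":0,"tz":0,"turn":2},{"tx":0,"ty":0,"tz":0,"turn":4},{"tx":0,"ty":0,"tz":0,"turn":6},{"tx":0,"ty":0,"tz":0,"turn":8},{"tx":0,"ty":0,"tz":0,"turn":10}]' >/dev/null;python3 -m crank '[{"tx":0,"ty":0,"tz":0,"turn":0},{"tx":0,"ty":0,"tz":0,"turn":0}]' >/dev/null; python3 - <<'E'
from look import *
im,d=snap('wrist','w6.png'); print(tiles('wrist',im)); im,d=snap('top'); print(tiles('top',im))
rel(.5362,.05,.1,0)
E
```

```text
[(0.5339, 0.0491, 0.7, 44.2, 59.8)]
[(0.4508, -0.1615, -12.0, 43.1, 59.2), (0.5631, 0.1561, 12.1, 42.9, 58.4)]
tx 99.7 ty -13.7 tz 78.1 turn 0.06 | t 24.38 pos [ 0.5504 -0.0496  0.1781] yaw 0.3 tilt [ 0.  0. -1.] F [-0.2  0.6 -0.1] w 86.0 gf 0.0
```

The known release point gives the wrist camera's offset as +1.1 mm in both x and y. That brings its jig fit to (0.5318, -0.1771), matching the top camera. I'll pick tile C across its width.

```bash
sed -i 's/^J=.*/J=(.5318,-.1771); TH=-11.8/' pk.py; python3 -m crank '[{"tx":50,"ty":-15,"tz":50,"turn":0},{"tx":99.7,"ty":-15,"tz":90,"turn":0},{"tx":99.7,"ty":-15,"tz":125,"turn":0},{"tx":99.7,"ty":-15,"tz":125,"turn":0}]' >/dev/null;python3 -m crank '[{"tx":0,"ty":0,"tz":0,"turn":0},{"tx":0,"ty":0,"tz":0,"turn":0}]' >/dev/null;python3 look.py .535 .0502 .0285 0.7
```

```text
tx 1.2 ty -1.9 tz 26.6 turn -0.12 | t 25.12 pos [0.5368 0.049  0.0551] yaw 0.1 tilt [ 0.004  0.001 -1.   ] F [-0.2 -0.  -0. ] w 85.7 gf 0.0
```

```bash
python3 -m crank '[{"tx":1,"ty":-1.5,"tz":12,"turn":-0.1},{"tx":1,"ty":-1.5,"tz":22,"turn":-0.1},{"tx":1,"ty":-1.5,"tz":26,"turn":-0.1},{"tx":1,"ty":-1.5,"tz":26,"turn":-0.1}]' >/dev/null;python3 -m crank '[{"tx":0,"ty":0,"tz":0,"turn":0},{"tx":0,"ty":0,"tz":0,"turn":0},{"tx":0,"ty":0,"tz":0,"turn":0},{"tx":0,"ty":0,"tz":0,"turn":0},{"tx":0,"ty":0,"tz":0,"turn":0}]' 30 30 >/dev/null;python3 -m crank '[{"tx":0,"ty":0,"tz":0,"turn":0},{"tx":0,"ty":0,"tz":0,"turn":0},{"tx":0,"ty":0,"tz":0,"turn":0}]' >/dev/null;python3 look.py .535 .0502 .0285 0.7; python3 pk.py -27 0 62
```

```text
tx -0.8 ty 1.3 tz -1.4 turn -0.00 | t 26.62 pos [0.5337 0.051  0.0271] yaw 0.7 tilt [ 0.  0. -1.] F [0.7 0.4 0.6] w 43.4 gf 30.0
tx -222.3 ty -31.0 tz -34.9 turn 2.50 | t 26.62 pos [0.5337 0.051  0.0271] yaw 0.7 tilt [ 0.  0. -1.] F [0.7 0.4 0.6] w 43.4 gf 30.0
```

```bash
python3 -m crank '[{"tx":0,"ty":0,"tz":-50,"turn":0},{"tx":-50,"ty":-6,"tz":-70,"turn":1},{"tx":-110,"ty":-15,"tz":-70,"turn":2.5},{"tx":-170,"ty":-25,"tz":-70,"turn":2.5},{"tx":-222,"ty":-31,"tz":-60,"turn":2.5}]' >/dev/null;python3 -m crank '[{"tx":0,"ty":0,"tz":10,"turn":0},{"tx":0,"ty":0,"tz":10,"turn":0},{"tx":0,"ty":0,"tz":10,"turn":0}]' >/dev/null; python3 pk.py -27 0.8 46
```

```text
tx -1.2 ty 0.1 tz 31.0 turn 0.03 | t 27.62 pos [ 0.5057 -0.1697  0.077 ] yaw -11.7 tilt [-0.     0.001 -1.   ] F [ 0.3 -0.1 -0.5] w 43.5 gf 30.0
```

```bash
python3 -m crank '[{"tx":-1.2,"ty":0,"tz":12,"turn":0},{"tx":-1.2,"ty":0,"tz":24,"turn":0},{"tx":-1.2,"ty":0,"tz":30,"turn":0},{"tx":-1.2,"ty":0,"tz":30,"turn":0},{"tx":-1.2,"ty":0,"tz":30,"turn":0}]' >/dev/null; python3 pk.py -27 0.8 41; python3 -m crank '[{"tx":0,"ty":0,"tz":2,"turn":0},{"tx":0,"ty":0,"tz":4,"turn":0},{"tx":0,"ty":0,"tz":5,"turn":0},{"tx":0,"ty":0,"tz":5,"turn":0}]' >/dev/null; python3 pk.py -27 0.8 41
```

```text
tx 1.9 ty -0.1 tz 6.2 turn -0.00 | t 28.25 pos [ 0.5052 -0.1727  0.0472] yaw -11.8 tilt [ 0. -0. -1.] F [ 0.5  0.1 -1.3] w 43.5 gf 30.0
tx 1.8 ty 0.2 tz 1.0 turn -0.00 | t 28.75 pos [ 0.505  -0.1725  0.042 ] yaw -11.8 tilt [-0.  0. -1.] F [ 0.6 -0.3  0.1] w 43.4 gf 30.0
```

```bash
python3 -m crank '[{"tx":1.2,"ty":0,"tz":0,"turn":0},{"tx":1.2,"ty":0,"tz":1.5,"turn":0},{"tx":1.2,"ty":0,"tz":1.5,"turn":0}]' >/dev/null; python3 pk.py -27 0.8 41; python3 -m crank '[{"tx":0,"ty":0,"tz":0,"turn":0},{"tx":0,"ty":0,"tz":0,"turn":0},{"tx":0,"ty":0,"tz":0,"turn":0}]' 64 >/dev/null;python3 -m crank '[{"tx":0,"ty":0,"tz":-15,"turn":0},{"tx":0,"ty":0,"tz":-22,"turn":0},{"tx":0,"ty":0,"tz":-22,"turn":0},{"tx":0,"ty":0,"tz":-22,"turn":0},{"tx":0,"ty":0,"tz":-22,"turn":0}]' 0 20 >/dev/null; python3 pk.py -27 0 39
```

```text
tx 0.5 ty 0.3 tz -0.6 turn -0.00 | t 29.12 pos [ 0.5052 -0.1713  0.0404] yaw -11.8 tilt [-0.  0. -1.] F [ 0.2  0.4 -0.5] w 43.4 gf 30.0
tx -0.2 ty 0.4 tz 23.3 turn -0.00 | t 30.12 pos [ 0.505  -0.1713  0.0623] yaw -11.8 tilt [-0.001  0.    -1.   ] F [-0.5  0.5  0.2] w 21.9 gf 0.0
```

```bash
python3 -m crank '[{"tx":0,"ty":0,"tz":0,"turn":0},{"tx":0,"ty":0,"tz":9,"turn":0},{"tx":0,"ty":0,"tz":13,"turn":0},{"tx":0,"ty":0,"tz":16,"turn":0},{"tx":0,"ty":0,"tz":19,"turn":0}]' >/dev/null; python3 pk.py -27 0 39; python3 -m crank '[{"tx":0,"ty":0,"tz":1,"turn":0},{"tx":0,"ty":0,"tz":2,"turn":0},{"tx":0,"ty":0,"tz":3,"turn":0},{"tx":0,"ty":0,"tz":4,"turn":0},{"tx":0,"ty":0,"tz":4,"turn":0}]'>/dev/null; python3 pk.py -27 0 39
```

```text
tx -0.1 ty -0.0 tz 4.6 turn -0.00 | t 30.75 pos [ 0.5054 -0.1715  0.0436] yaw -11.8 tilt [ 0.  0. -1.] F [-1.5  0.7  6.2] w 0.3 gf 2.7
tx -0.2 ty -0.1 tz 0.5 turn -0.00 | t 31.38 pos [ 0.5055 -0.1714  0.0395] yaw -11.8 tilt [ 0.001 -0.    -1.   ] F [1.3 0.1 1.7] w 0.3 gf 0.8
```

```bash
python3 -m crank '[{"tx":0,"ty":0,"tz":0.7,"turn":0},{"tx":0,"ty":0,"tz":1.2,"turn":0},{"tx":0,"ty":0,"tz":1.2,"turn":0}]'>/dev/null; python3 pk.py -27 0 39
python3 -m crank '[{"tx":0,"ty":0,"tz":-40,"turn":-1},{"tx":40,"ty":20,"tz":-90,"turn":-2.5},{"tx":90,"ty":40,"tz":-135,"turn":-4},{"tx":150,"ty":60,"tz":-137,"turn":-5},{"tx":180,"ty":60,"tz":-137,"turn":-5}]' 80 >/dev/null;  python3 -m crank '[{"tx":0,"ty":0,"tz":0,"turn":0},{"tx":0,"ty":0,"tz":0,"turn":0},{"tx":0,"ty":0,"tz":0,"turn":0}]'>/dev/null; python3 - <<'E'
from look import *
im,d=snap('wrist','w7.png'); T=tiles('wrist',im); print(T); im,d=snap('top','t7.png'); print(tiles('top',im))
rel(.5630,.1561,.055,12.5)
E
```

```text
tx -0.2 ty -0.1 tz 0.4 turn -0.00 | t 31.75 pos [ 0.5055 -0.1714  0.0394] yaw -11.8 tilt [ 0.     0.001 -1.   ] F [-2.3  0.9 12.7] w 0.2 gf 5.9
[]
[(0.4508, -0.1615, -12.0, 43.1, 58.8), (0.5053, -0.1698, -11.8, 43.1, 54.1)]
tx 169.3 ty 0.9 tz 120.3 turn 0.11 | t 32.85 pos [ 0.6004 -0.009   0.1753] yaw 13.0 tilt [-0. -0. -1.] F [ 0.6 -0.8  0.4] w 77.0 gf 0.0
```

Tile C is seated. I'll move closer to tile B.

```bash
python3 -m crank '[{"tx":50,"ty":0,"tz":0,"turn":0},{"tx":77,"ty":0,"tz":0,"turn":0},{"tx":77,"ty":0,"tz":0,"turn":0},{"tx":77,"ty":0,"tz":0,"turn":0}]' >/dev/null;python3 -m crank '[{"tx":0,"ty":0,"tz":0,"turn":0}]' >/dev/null; python3 - <<'E'
from look import *
im,d=snap('wrist','w7.png'); T=tiles('wrist',im); print(T,[(r['xyz'],r['confidence']) for r in ctrl.mark_of('wrist','tile0')])
M=R.from_rotvec(ctrl.get_state()['tool_rot']).as_matrix(); 
if T: c=np.array([*T[0][:2],0])+M@[.0011,.0011,0]; print(c); rel(c[0],c[1],.055,T[0][2])
E
```

```text
[(0.5628, 0.1554, 12.6, 44.4, 59.6)] [([0.5625, 0.1593, 0.0066], 0.86)]
[ 5.63623004e-01  1.56720100e-01 -2.78840277e-07]
tx 92.9 ty 1.2 tz 120.4 turn 0.09 | t 33.58 pos [0.5835 0.066  0.1754] yaw 13.1 tilt [ 0. -0. -1.] F [-0.4 -0.3  0. ] w 80.2 gf 0.0
```

```bash
python3 -m crank '[{"tx":50,"ty":1.2,"tz":40,"turn":0.1},{"tx":92.9,"ty":1.2,"tz":90,"turn":0.1},{"tx":92.9,"ty":1.2,"tz":120,"turn":0.1},{"tx":92.9,"ty":1.2,"tz":120,"turn":0.1},{"tx":92.9,"ty":1.2,"tz":120,"turn":0.1}]' >/dev/null;python3 -m crank '[{"tx":0,"ty":0,"tz":0,"turn":0},{"tx":0,"ty":0,"tz":0,"turn":0}]' >/dev/null;python3 look.py .5636 .1566 .0285 12.6
```

```text
tx -1.2 ty -1.0 tz 28.3 turn 0.01 | t 34.45 pos [0.5643 0.158  0.0568] yaw 12.6 tilt [ 0.002  0.001 -1.   ] F [-1.7 -0.1 -0.1] w 80.2 gf 0.0
```

```bash
python3 -m crank '[{"tx":-0.8,"ty":-0.5,"tz":12,"turn":0},{"tx":-0.8,"ty":-0.5,"tz":22,"turn":0},{"tx":-0.8,"ty":-0.5,"tz":27,"turn":0},{"tx":-0.8,"ty":-0.5,"tz":27,"turn":0}]' >/dev/null;python3 -m crank '[{"tx":0,"ty":0,"tz":0,"turn":0},{"tx":0,"ty":0,"tz":0,"turn":0},{"tx":0,"ty":0,"tz":0,"turn":0},{"tx":0,"ty":0,"tz":0,"turn":0},{"tx":0,"ty":0,"tz":0,"turn":0}]' 30 30 >/dev/null;python3 -m crank '[{"tx":0,"ty":0,"tz":0,"turn":0},{"tx":0,"ty":0,"tz":0,"turn":0},{"tx":0,"ty":0,"tz":0,"turn":0}]' >/dev/null;python3 look.py .5636 .1566 .0285 12.6; python3 pk.py 27 0 90
```

```text
tx -0.9 ty 0.4 tz -0.0 turn 0.02 | t 35.95 pos [0.563  0.1574 0.0285] yaw 12.7 tilt [ 0.  0. -1.] F [ 0.5 -0.4  2. ] w 43.1 gf 30.0
tx -330.7 ty -79.4 tz -61.6 turn 4.90 | t 35.95 pos [0.563  0.1574 0.0285] yaw 12.7 tilt [ 0.  0. -1.] F [ 0.5 -0.4  2. ] w 43.1 gf 30.0
```

Again the tile centre sits at tool x = -0.9, so I'll aim at jig y = +0.9.

```bash
python3 -m crank '[{"tx":0,"ty":0,"tz":-50,"turn":0},{"tx":-50,"ty":-12,"tz":-75,"turn":1},{"tx":-110,"ty":-26,"tz":-75,"turn":3},{"tx":-170,"ty":-41,"tz":-75,"turn":4.9},{"tx":-230,"ty":-55,"tz":-65,"turn":4.9}]' >/dev/null;python3 -m crank '[{"tx":0,"ty":0,"tz":0,"turn":0},{"tx":0,"ty":0,"tz":0,"turn":0}]' >/dev/null; python3 pk.py 27 0.9 75
```

```text
tx -101.0 ty 20.1 tz 17.9 turn -0.01 | t 36.83 pos [ 0.5595 -0.0788  0.093 ] yaw -11.8 tilt [-0.001  0.001 -1.   ] F [ 0.3  0.5 -1.1] w 43.2 gf 30.0
```

```bash
python3 -m crank '[{"tx":-55,"ty":10,"tz":10,"turn":0},{"tx":-101,"ty":20,"tz":18,"turn":0},{"tx":-101,"ty":20,"tz":18,"turn":0},{"tx":-101,"ty":20,"tz":18,"turn":0}]' >/dev/null;python3 -m crank '[{"tx":0,"ty":0,"tz":12,"turn":0},{"tx":0,"ty":0,"tz":16,"turn":0},{"tx":0,"ty":0,"tz":16,"turn":0},{"tx":0,"ty":0,"tz":16,"turn":0}]' >/dev/null; python3 pk.py 27 0.9 47
```

```text
tx 0.1 ty -0.5 tz 12.5 turn 0.00 | t 37.83 pos [ 0.5589 -0.1819  0.0595] yaw -11.8 tilt [ 0. -0. -1.] F [ 0.1 -0.5 -1. ] w 43.3 gf 30.0
```

```bash
python3 -m crank '[{"tx":0,"ty":-0.5,"tz":8,"turn":0},{"tx":0,"ty":-0.5,"tz":13,"turn":0},{"tx":0,"ty":-0.5,"tz":16,"turn":0},{"tx":0,"ty":-0.5,"tz":18,"turn":0},{"tx":0,"ty":-0.5,"tz":18,"turn":0}]' >/dev/null; python3 pk.py 27 0.9 41; python3 -m crank '[{"tx":0,"ty":0,"tz":0.5,"turn":0},{"tx":0,"ty":0,"tz":0.5,"turn":0}]' >/dev/null; python3 pk.py 27 0.9 41
```

```text
tx 0.1 ty 0.1 tz 0.3 turn -0.00 | t 38.45 pos [ 0.5583 -0.1818  0.0413] yaw -11.8 tilt [-0.  0. -1.] F [-0.   0.4 -1.1] w 43.4 gf 30.0
tx 0.1 ty 0.1 tz -0.0 turn -0.00 | t 38.7 pos [ 0.5583 -0.1818  0.041 ] yaw -11.8 tilt [ 0.  0. -1.] F [-1.   1.  -0.2] w 43.0 gf 30.0
```

Inside freely. I'll release, rise, close and press.

```bash
python3 -m crank '[{"tx":0,"ty":0,"tz":0,"turn":0},{"tx":0,"ty":0,"tz":0,"turn":0},{"tx":0,"ty":0,"tz":0,"turn":0}]' 64 >/dev/null;python3 -m crank '[{"tx":-0.9,"ty":0,"tz":-15,"turn":0},{"tx":-0.9,"ty":0,"tz":-21,"turn":0},{"tx":-0.9,"ty":0,"tz":-21,"turn":0},{"tx":-0.9,"ty":0,"tz":-21,"turn":0},{"tx":-0.9,"ty":0,"tz":-21,"turn":0}]' 0 20 >/dev/null; python3 -m crank '[{"tx":0,"ty":0,"tz":0,"turn":0},{"tx":0,"ty":0,"tz":9,"turn":0},{"tx":0,"ty":0,"tz":13,"turn":0},{"tx":0,"ty":0,"tz":16,"turn":0},{"tx":0,"ty":0,"tz":19,"turn":0}]' >/dev/null; python3 pk.py 27 0 39; python3 -m crank '[{"tx":0,"ty":0,"tz":1,"turn":0},{"tx":0,"ty":0,"tz":2,"turn":0},{"tx":0,"ty":0,"tz":3,"turn":0},{"tx":0,"ty":0,"tz":4,"turn":0},{"tx":0,"ty":0,"tz":4,"turn":0}]'>/dev/null; python3 pk.py 27 0 39
```

```text
tx 0.3 ty -0.1 tz 4.1 turn -0.00 | t 40.33 pos [ 0.5582 -0.1829  0.0431] yaw -11.8 tilt [ 0.  0. -1.] F [-0.9 -0.1  4.4] w 0.5 gf 2.3
tx 0.3 ty -0.1 tz 0.5 turn -0.00 | t 40.95 pos [ 0.5583 -0.1829  0.0395] yaw -11.8 tilt [ 0.001  0.    -1.   ] F [-1.6  0.6  6.7] w 0.4 gf 3.4
```

```bash
python3 -m crank '[{"tx":0,"ty":0,"tz":0.6,"turn":0},{"tx":0,"ty":0,"tz":1,"turn":0},{"tx":0,"ty":0,"tz":1,"turn":0}]'>/dev/null; python3 pk.py 27 0 39;python3 -m crank '[{"tx":0,"ty":0,"tz":-50,"turn":0},{"tx":-30,"ty":-20,"tz":-100,"turn":0},{"tx":-75,"ty":-30,"tz":-135,"turn":0},{"tx":-75,"ty":-30,"tz":-135,"turn":0},{"tx":-75,"ty":-30,"tz":-135,"turn":0}]' 40 >/dev/null;python3 -m crank '[{"tx":0,"ty":0,"tz":0,"turn":0},{"tx":0,"ty":0,"tz":0,"turn":0}]' >/dev/null;python3 - <<'E'
from look import *; from pk import jw
im,d=snap('wrist','w8.png')
m=ctrl.camera_model('wrist');Rm=R.from_rotvec(m['orientation']).as_matrix()
def h(x,y):
    w=np.array([*jw(x,y),.02]); u,v=proj('wrist',w)[0].round().astype(int); z=np.median(d[v-3:v+4,u-3:u+4]); k=np.linalg.inv(m['intrinsics'])@[u,v,1]
    return round(float((m['origin']+Rm@(k*z))[2])*1e3,1)
for x in (-.081,-.027,.027): print(x,[h(x,y) for y in (-.022,0,.022)],[h(x-.014,0),h(x+.014,0)])
print('deck',[h(-.12,0),h(.12,0),h(-.12,.02),h(.12,.02)],'pocket3',h(.081,0))
print(tiles('wrist',im,.02,140),ctrl.recognise('wrist','button_a_post'))
rel(.5,.2,.178,0)
E
```

```text
tx 0.3 ty -0.2 tz 0.5 turn -0.00 | t 41.33 pos [ 0.5583 -0.183   0.0395] yaw -11.8 tilt [ 0.001  0.001 -1.   ] F [-4.2  2.2 13.7] w 0.3 gf 6.9
-0.081 [20.1, 19.7, 19.7] [20.0, 20.0]
-0.027 [20.3, 20.2, 20.0] [20.1, 20.2]
0.027 [20.2, 19.9, 19.9] [20.0, 19.9]
deck [20.1, 20.2, 20.2, 20.1] pocket3 8.1
[(0.5573, -0.1843, -11.6, 43.8, 59.6), (0.5041, -0.1729, -11.8, 43.6, 58.8), (0.4507, -0.1623, -11.9, 44.0, 59.6)] [{'xyz': [0.4288, -0.2032, 0.035], 'confidence': 0.59}]
tx 437.3 ty -104.6 tz -5.8 turn -2.35 | t 42.3 pos [ 0.5134 -0.2494  0.1722] yaw -11.7 tilt [-0.001  0.    -1.   ] F [-1.4  0.6 -1. ] w 39.9 gf 0.0
```

View pics/w8.png

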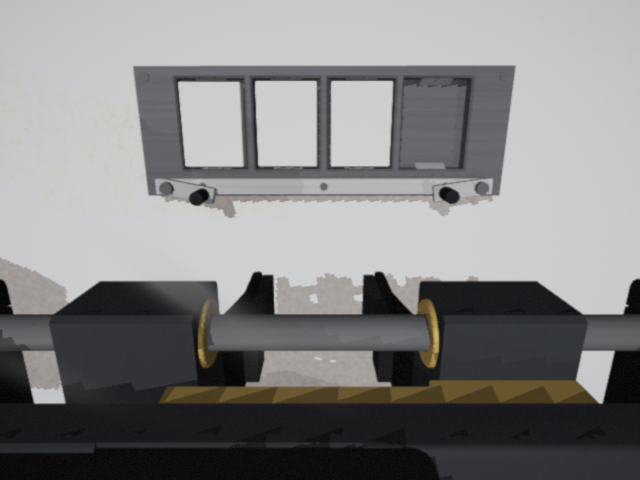

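All three tiles are flush at 20 mm, at px (212,124), (286,123) and (361,122). Now the straightedge.

```bash
python3 -m crank '[{"tx":60,"ty":-14,"tz":-6,"turn":-1},{"tx":120,"ty":-28,"tz":-6,"turn":-2.3},{"tx":180,"ty":-42,"tz":-6,"turn":-2.3},{"tx":240,"ty":-56,"tz":-6,"turn":-2.3},{"tx":300,"ty":-70,"tz":-6,"turn":-2.3}]' 40 >/dev/null;python3 -m crank '[{"tx":50,"ty":0,"tz":0,"turn":0},{"tx":110,"ty":-4,"tz":0,"turn":0},{"tx":135,"ty":-4,"tz":0,"turn":0},{"tx":135,"ty":-4,"tz":0,"turn":0},{"tx":135,"ty":-4,"tz":0,"turn":0}]' >/dev/null;cat > edge.py <<'E'
from look import *
def rib(cam,im,z=.021,thr=60):
    g=cv2.cvtColor(im,cv2.COLOR_RGB2GRAY); cs,_=cv2.findContours((g<thr).astype('uint8'),cv2.RETR_LIST,cv2.CHAIN_APPROX_NONE)
    out=[]
    for c in cs:
        if len(c)<40: continue
        w=pts(cam,c[:,0],z)[:,:2]; (x,y),(a,b),an=cv2.minAreaRect((w*1e3).astype('float32'))
        if a>b: a,b,an=b,a,an+90
        if 85<b<115 and a<30: out.append((round(x/1e3,4),round(y/1e3,4),round(an%180,1),round(a,1),round(b,1)))
    return out   # angle of long axis + 90 = an ; long axis world angle = an+90
if __name__=='__main__':
    im,d=snap('wrist','w9.png'); print('wrist',rib('wrist',im)); im,d=snap('top'); print('top',rib('top',im))
    print([(r['xyz'],r['confidence']) for r in ctrl.mark_of('wrist','straightedge')])
    rel(.5,.3145,.06,90)
E
python3 edge.py
```

```text
wrist [(0.6604, 0.0835, 89.5, 29.2, 100.8), (0.4989, 0.3128, 89.0, 12.8, 97.7)]
top []
[([0.502, 0.3145, -0.0008], 0.6), ([0.7527, 0.0246, -0.0041], 0.51)]
tx 123.6 ty -4.5 tz 118.9 turn 17.90 | t 43.7 pos [0.5034 0.1908 0.179 ] yaw -0.5 tilt [ 0. -0. -1.] F [-0.1 -0.2  0.6] w 40.0 gf 0.0
```

View pics/w9.png

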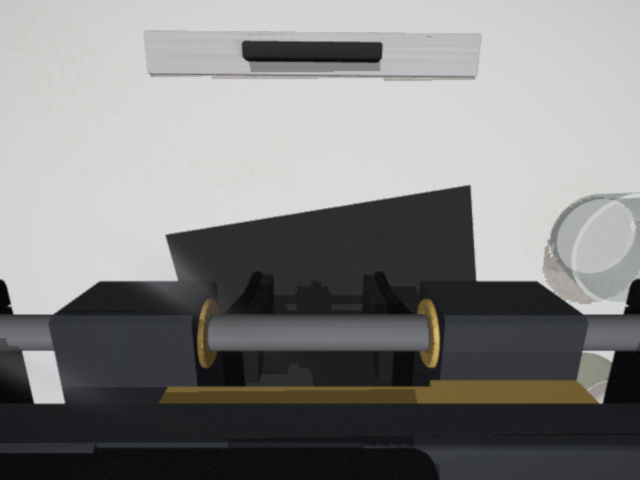

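The straightedge is at px (313,53), about (0.500, 0.314), with its long axis at -1°. I'll turn 90° and go over the rib.

```bash
python3 -m crank '[{"tx":25,"ty":0,"tz":0,"turn":-2},{"tx":50,"ty":-1,"tz":0,"turn":-4},{"tx":75,"ty":-2,"tz":0,"turn":-6},{"tx":100,"ty":-3,"tz":20,"turn":-8},{"tx":123,"ty":-4.5,"tz":40,"turn":-10}]' 40 >/dev/null;python3 -m crank '[{"tx":0,"ty":0,"tz":0,"turn":-2},{"tx":0,"ty":0,"tz":0,"turn":-4},{"tx":0,"ty":0,"tz":20,"turn":-6},{"tx":0,"ty":0,"tz":40,"turn":-7.9},{"tx":0,"ty":0,"tz":60,"turn":-7.9}]' >/dev/null;python3 -m crank '[{"tx":0,"ty":0,"tz":0,"turn":0},{"tx":0,"ty":0,"tz":0,"turn":0}]' >/dev/null;python3 look.py .5 .3139 .028 89; python3 -c "
from look import *
print(ctrl.get_state()['joint_positions'])"
```

```text
tx -0.1 ty -1.7 tz 51.7 turn 0.02 | t 45.2 pos [0.4999 0.3155 0.0797] yaw 89.1 tilt [ 0.001  0.001 -1.   ] F [-0.8  0.4 -0. ] w 40.1 gf 0.0
[-0.80937674  0.32906469  0.23740533  1.7915802  -0.0886047   1.0300846
  1.01678164]
```

```bash
python3 -m crank '[{"tx":0,"ty":-1.5,"tz":25,"turn":0},{"tx":0,"ty":-1.5,"tz":42,"turn":0},{"tx":0,"ty":-1.5,"tz":51,"turn":0},{"tx":0,"ty":-1.5,"tz":51,"turn":0}]' >/dev/null; python3 look.py .5 .3139 .028 89;python3 -m crank '[{"tx":0,"ty":0,"tz":0,"turn":0},{"tx":0,"ty":0,"tz":0,"turn":0},{"tx":0,"ty":0,"tz":0,"turn":0},{"tx":0,"ty":0,"tz":0,"turn":0},{"tx":0,"ty":0,"tz":0,"turn":0}]' 4 50 >/dev/null;python3 -m crank '[{"tx":0,"ty":0,"tz":0,"turn":0},{"tx":0,"ty":0,"tz":0,"turn":0}]' >/dev/null; python3 look.py .5 .3139 .028 89
```

```text
tx -1.1 ty -0.3 tz -0.5 turn 0.04 | t 45.7 pos [0.4989 0.3143 0.0275] yaw 89.2 tilt [-0.001 -0.001 -1.   ] F [-0.7  0.1 -0.3] w 40.1 gf 0.0
tx -0.8 ty -0.8 tz 0.2 turn 0.04 | t 46.58 pos [0.4993 0.3147 0.0282] yaw 89.2 tilt [ 0.001  0.001 -1.   ] F [-0.1  0.9  4. ] w 11.7 gf 50.0
```

```bash
python3 -m crank '[{"tx":0,"ty":0,"tz":-40,"turn":0},{"tx":0,"ty":0,"tz":-100,"turn":0},{"tx":-6,"ty":-50,"tz":-120,"turn":0.5},{"tx":-12,"ty":-110,"tz":-120,"turn":1},{"tx":-18,"ty":-170,"tz":-120,"turn":2}]' >/dev/null;python3 -m crank '[{"tx":0,"ty":0,"tz":0,"turn":0},{"tx":0,"ty":0,"tz":0,"turn":0}]' >/dev/null; python3 pk.py 0 -17 130 90
```

```text
tx -77.7 ty -329.0 tz 17.0 turn 0.19 | t 47.45 pos [0.5139 0.144  0.147 ] yaw 79.2 tilt [-0.002 -0.    -1.   ] F [-0.6  1.  -2.4] w 11.6 gf 50.0
```

```bash
python3 -m crank '[{"tx":-14,"ty":-60,"tz":0,"turn":0.2},{"tx":-28,"ty":-120,"tz":0,"turn":0.2},{"tx":-42,"ty":-180,"tz":0,"turn":0.2},{"tx":-56,"ty":-240,"tz":0,"turn":0.2},{"tx":-70,"ty":-290,"tz":0,"turn":0.2}]' >/dev/null;python3 -m crank '[{"tx":0,"ty":0,"tz":0,"turn":0},{"tx":0,"ty":0,"tz":0,"turn":0},{"tx":0,"ty":0,"tz":0,"turn":0}]' >/dev/null; python3 pk.py 0 -17 75 90
```

```text
tx -7.6 ty -41.9 tz 72.3 turn 0.04 | t 48.45 pos [ 0.5294 -0.1512  0.1474] yaw 78.4 tilt [-0.001  0.001 -1.   ] F [ 0.8  0.6 -2.9] w 11.2 gf 50.0
```

```bash
python3 -m crank '[{"tx":-7,"ty":-42,"tz":10,"turn":0},{"tx":-7,"ty":-42,"tz":40,"turn":0},{"tx":-7,"ty":-42,"tz":70,"turn":0},{"tx":-7,"ty":-42,"tz":72,"turn":0},{"tx":-7,"ty":-42,"tz":72,"turn":0}]' >/dev/null;python3 -m crank '[{"tx":0,"ty":0,"tz":0,"turn":0},{"tx":0,"ty":0,"tz":0,"turn":0}]' >/dev/null; python3 pk.py -0.7 -17 49 90
```

```text
tx 1.1 ty 2.6 tz 28.0 turn 0.00 | t 49.33 pos [ 0.5281 -0.1964  0.077 ] yaw 78.2 tilt [ 0.002 -0.    -1.   ] F [ 0.2 -0.4 -4.6] w 11.4 gf 50.0
```

```bash
python3 - <<'E'
from look import *
im,d=snap('wrist','w10.png'); im,d=snap('side','s10.png'); cv2.imwrite('pics/s10c.png',cv2.resize(im[220:330,200:400,::-1],None,fx=4,fy=4))
E
```

```text
(no output)
```

View pics/s10c.png

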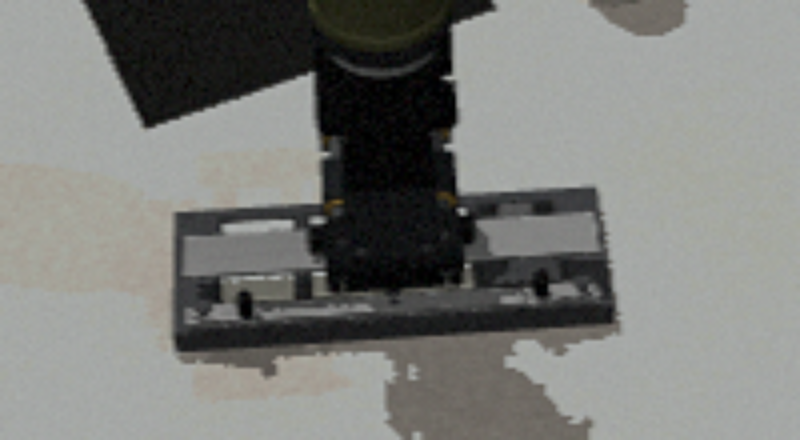

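The straightedge hangs parallel over the jig, with both posts clear of it. I'll lower it.

```bash
python3 -m crank '[{"tx":1,"ty":1.5,"tz":10,"turn":0},{"tx":1,"ty":1.5,"tz":20,"turn":0},{"tx":1,"ty":1.5,"tz":25,"turn":0},{"tx":1,"ty":1.5,"tz":27,"turn":0},{"tx":1,"ty":1.5,"tz":27,"turn":0}]' >/dev/null; python3 pk.py -0.7 -23 48.5 90; python3 -m crank '[{"tx":0,"ty":0,"tz":1,"turn":0},{"tx":0,"ty":0,"tz":1,"turn":0}]' >/dev/null; python3 pk.py -0.7 -23 48.5 90
```

```text
tx -0.7 ty -4.6 tz 0.3 turn -0.00 | t 50.05 pos [ 0.5267 -0.1948  0.0488] yaw 78.2 tilt [ 0. -0. -1.] F [-1.2  0.4 -2.7] w 11.5 gf 50.0
tx -0.4 ty -4.7 tz -0.3 turn -0.00 | t 50.3 pos [ 0.527  -0.1948  0.0482] yaw 78.2 tilt [ 0.001 -0.    -1.   ] F [ 0.  -0.9 -2.2] w 11.6 gf 50.0
```

```bash
python3 -m crank '[{"tx":-0.5,"ty":-1.5,"tz":0,"turn":0},{"tx":-0.5,"ty":-3,"tz":0,"turn":0},{"tx":-0.5,"ty":-4,"tz":0,"turn":0},{"tx":-0.5,"ty":-4,"tz":0,"turn":0}]' >/dev/null; python3 pk.py -0.7 -23 48.5 90; python3 -m crank '[{"tx":0,"ty":-0.5,"tz":0,"turn":0},{"tx":0,"ty":-1,"tz":0,"turn":0},{"tx":0,"ty":-1,"tz":0,"turn":0}]' >/dev/null; python3 pk.py -0.7 -23 48.5 90
```

```text
tx 0.3 ty -0.9 tz -0.3 turn -0.00 | t 50.8 pos [ 0.5269 -0.1987  0.0482] yaw 78.2 tilt [ 0.001  0.    -1.   ] F [1.1 2.2 2.1] w 11.3 gf 50.0
tx 0.2 ty -0.1 tz -0.3 turn 0.00 | t 51.17 pos [ 0.5266 -0.1994  0.0482] yaw 78.2 tilt [ 0.001  0.    -1.   ] F [1.9 2.9 3.7] w 11.4 gf 50.0
```

```bash
python3 -m crank '[{"tx":0,"ty":-0.4,"tz":0,"turn":0},{"tx":0,"ty":-0.8,"tz":0,"turn":0},{"tx":0,"ty":-0.8,"tz":0,"turn":0}]' >/dev/null; python3 pk.py -0.7 -23 48.5 90; python3 -m crank '[{"tx":0,"ty":-0.4,"tz":0,"turn":0},{"tx":0,"ty":-0.8,"tz":0,"turn":0},{"tx":0,"ty":-0.8,"tz":0,"turn":0}]' >/dev/null; python3 pk.py -0.7 -23 48.5 90
```

```text
tx 0.2 ty 0.4 tz -0.3 turn 0.00 | t 51.55 pos [ 0.5265 -0.1999  0.0482] yaw 78.2 tilt [ 0.001  0.001 -1.   ] F [1.5 4.9 5.9] w 11.6 gf 50.0
tx 0.2 ty 0.5 tz -0.3 turn 0.01 | t 51.92 pos [ 0.5265 -0.1999  0.0482] yaw 78.2 tilt [ 0.001  0.002 -1.   ] F [1.6 5.7 5.9] w 11.8 gf 50.0
```

```bash
python3 -m crank '[{"tx":0,"ty":-0.6,"tz":0,"turn":0},{"tx":0,"ty":-1.2,"tz":0,"turn":0},{"tx":0,"ty":-1.2,"tz":0,"turn":0}]' >/dev/null; python3 pk.py -0.7 -23 48.5 90; python3 -m crank '[{"tx":0,"ty":1.5,"tz":0,"turn":0},{"tx":0,"ty":1.5,"tz":0,"turn":0},{"tx":0,"ty":1.5,"tz":0,"turn":0},{"tx":0,"ty":1.5,"tz":0,"turn":0}]' 24 >/dev/null; python3 pk.py -0.7 -23 48.5 90
```

```text
tx 0.2 ty 0.5 tz -0.3 turn 0.02 | t 52.3 pos [ 0.5265 -0.2     0.0482] yaw 78.3 tilt [ 0.001  0.003 -1.   ] F [1.3 8.3 6.1] w 11.3 gf 50.0
tx -0.6 ty 2.4 tz -0.9 turn -0.01 | t 52.8 pos [ 0.5253 -0.2017  0.0476] yaw 78.1 tilt [-0.001 -0.001 -1.   ] F [-0.4  0.  -0.1] w 23.6 gf 0.0
```

Released against the fence. I'll rise, turn back and look.

```bash
python3 -m crank '[{"tx":0,"ty":1,"tz":-30,"turn":0},{"tx":0,"ty":1,"tz":-80,"turn":2},{"tx":0,"ty":-20,"tz":-125,"turn":4},{"tx":0,"ty":-50,"tz":-125,"turn":6},{"tx":0,"ty":-50,"tz":-125,"turn":8}]' >/dev/null; python3 -m crank '[{"tx":0,"ty":0,"tz":0,"turn":2},{"tx":0,"ty":0,"tz":0,"turn":4},{"tx":0,"ty":0,"tz":0,"turn":6},{"tx":0,"ty":0,"tz":0,"turn":8},{"tx":0,"ty":0,"tz":0,"turn":10}]' >/dev/null; python3 -m crank '[{"tx":0,"ty":0,"tz":0,"turn":0},{"tx":0,"ty":0,"tz":0,"turn":0}]' >/dev/null; python3 - <<'E'
from look import *
im,d=snap('wrist','w11.png'); print(ctrl.recognise('wrist','button_a_post'),ctrl.recognise('wrist','button_b_post'))
rel(.51,-.25,.17,-11.8)
E
```

```text
[{'xyz': [0.4275, -0.2001, 0.0322], 'confidence': 0.81}, {'xyz': [0.6212, -0.2385, 0.0301], 'confidence': 0.39}] [{'xyz': [0.6207, -0.2405, 0.0313], 'confidence': 0.73}, {'xyz': [0.5625, -0.1775, 0.0243], 'confidence': 0.29}, {'xyz': [0.454, -0.152, 0.0227], 'confidence': 0.28}]
tx -1.2 ty -5.4 tz 2.8 turn 0.01 | t 54.45 pos [ 0.5155 -0.25    0.1728] yaw -11.7 tilt [ 0.  0. -1.] F [-0.9  0.3 -0.3] w 24.0 gf 0.0
```

View pics/w11.png

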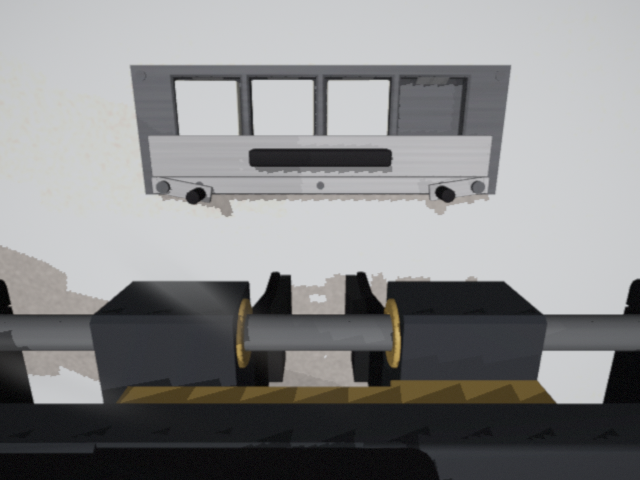

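The straightedge lies flush on the fence, with its ends at px 150 and 491. The posts are at about (196,196) and (445,194). I'll check the ends and work out the button angles numerically.

```bash
cat > btn.py <<'E'
from look import *; from pk import *
def off(): return R.from_rotvec(ctrl.get_state()['tool_rot']).as_matrix()@[.0011,.0011,0]
def pj(x,y,z): return proj('wrist',np.array([*jw(x,y),z])-off())[0]
def post(s,a): return s*(-.114)+s*.026*np.sin(a), -.044+.026*np.cos(a)   # s=+1 button a, -1 b
def angles(im):
    g=cv2.cvtColor(im,cv2.COLOR_RGB2GRAY); best={}
    for n,s in (('a',1),('b',-1)):
        A=np.arange(-.1,2.3,.02); sc=[]
        for a in A:
            x,y=post(s,a); m=np.zeros(g.shape,'uint8')
            q=np.array([pj(x+.005*np.cos(t),y+.005*np.sin(t),z) for t in np.arange(0,6.28,.5) for z in (.0335,.0505)])
            cv2.fillConvexPoly(m,cv2.convexHull(q.round().astype('int32')),1); sc.append(g[m>0].mean())
        i=int(np.argmin(sc)); best[n]=(round(float(A[i]),2),round(float(sc[i]),1),[round(v*1e3,1) for v in post(s,A[i])])
    return best
if __name__=='__main__':
    im,d=snap('wrist'); print(angles(im))
    print('edge ends px expected',pj(-.125,-.023,.025),pj(.125,-.023,.025),'corner +y',pj(-.125,-.008,.025),pj(.125,-.008,.025),'fence line',pj(0,-.038,.025))
    print('fence ends',pj(-.125,-.044,.027),pj(.125,-.044,.027))
    g=cv2.cvtColor(im,cv2.COLOR_RGB2GRAY)
    for r in (145,155,165): 
        e=np.abs(np.diff(cv2.GaussianBlur(g,(3,3),0)[r].astype(int))); print(r,[int(c) for c in np.where(e>22)[0] if 140<c<165 or 480<c<505])
E
python3 btn.py
```

```text
Traceback (most recent call last):
  File "btn.py", line 16, in <module>
    im,d=snap('wrist'); print(angles(im))
                              ~~~~~~^^^^
  File "btn.py", line 11, in angles
    q=np.array([pj(x+.005*np.cos(t),y+.005*np.sin(t),z) for t in np.arange(0,6.28,.5) for z in (.0335,.0505)])
                ~~^^^^^^^^^^^^^^^^^^^^^^^^^^^^^^^^^^^^^
  File "btn.py", line 3, in pj
    def pj(x,y,z): return proj('wrist',np.array([*jw(x,y),z])-off())[0]
                          ~~~~^^^^^^^^^^^^^^^^^^^^^^^^^^^^^^^^^^^^^^
  File "look.py", line 21, in proj
    m=ctrl.camera_model(cam); q=(np.atleast_2d(P)-m['origin'])@R.from_rotvec(m['orientation']).as_matrix()
ValueError: time passes only in moves, steps and waits
```

```bash
sed -i 's/^def off.*/CM=ctrl.camera_model("wrist"); OFF=R.from_rotvec(ctrl.get_state()["tool_rot"]).as_matrix()@[.0011,.0011,0]/; s/^def pj.*/def pj(x,y,z):\n    q=(np.array([*jw(x,y),z])-OFF-CM["origin"])@R.from_rotvec(CM["orientation"]).as_matrix()@np.array(CM["intrinsics"]).T; return q[:2]\/q[2]/' btn.py; python3 btn.py
```

```text
{'a': (1.78, 53.6, [np.float64(-88.6), np.float64(-49.4)]), 'b': (1.72, 54.6, [np.float64(88.3), np.float64(-47.9)])}
edge ends px expected [148.82759613 155.57128335] [489.85895816 155.79402574] corner +y [146.41006706 134.46195217] [492.34389919 134.69421001] fence line [319.33494884 176.1974257 ]
fence ends [150.99807606 184.53753091] [487.61610549 184.7489605 ]
145 [148, 490, 499, 500, 501]
155 [149, 488, 489, 498, 499]
165 [141, 142, 150, 151, 487, 488, 497, 498]
```

The ends are level within about 0.5 mm. Button a is at 1.78 rad and button b at 1.72. I'll pinch post a.

```bash
python3 pk.py -88.6 -49.4 80; python3 -m crank '[{"tx":10,"ty":-40,"tz":0,"turn":0},{"tx":20,"ty":-80,"tz":40,"turn":0},{"tx":20,"ty":-80,"tz":80,"turn":0},{"tx":20,"ty":-80,"tz":80,"turn":0}]' 28 15 >/dev/null;python3 -m crank '[{"tx":0,"ty":0,"tz":0,"turn":0},{"tx":0,"ty":0,"tz":0,"turn":0}]' >/dev/null;  python3 pk.py -88.6 -49.4 55
```

```text
tx 25.3 ty -87.6 tz 92.9 turn 0.01 | t 54.55 pos [ 0.5155 -0.25    0.1729] yaw -11.8 tilt [ 0.  0. -1.] F [-0.2  0.4  0.1] w 23.4 gf 0.0
tx 5.7 ty -9.4 tz 39.4 turn -0.00 | t 55.3 pos [ 0.4429 -0.2148  0.0944] yaw -11.8 tilt [ 0.003 -0.001 -1.   ] F [ 0.6 -0.7 -0.3] w 28.5 gf 0.0
```

```bash
python3 -m crank '[{"tx":5.7,"ty":-9,"tz":0,"turn":0},{"tx":5.7,"ty":-9,"tz":10,"turn":0},{"tx":5.7,"ty":-9,"tz":15,"turn":0},{"tx":5.7,"ty":-9,"tz":15,"turn":0}]' >/dev/null;python3 -m crank '[{"tx":0,"ty":0,"tz":0,"turn":0},{"tx":0,"ty":0,"tz":0,"turn":0}]' >/dev/null;  python3 pk.py -88.6 -49.4 55
```

```text
tx -0.4 ty 1.2 tz 23.0 turn -0.00 | t 56.05 pos [ 0.4339 -0.2067  0.078 ] yaw -11.8 tilt [ 0. -0. -1.] F [-0.3 -0.5 -0.3] w 28.0 gf 0.0
```

```bash
python3 -m crank '[{"tx":-0.4,"ty":1,"tz":10,"turn":0},{"tx":-0.4,"ty":1,"tz":18,"turn":0},{"tx":-0.4,"ty":1,"tz":23,"turn":0},{"tx":-0.4,"ty":1,"tz":23,"turn":0}]' >/dev/null;python3 -m crank '[{"tx":0,"ty":0,"tz":0,"turn":0},{"tx":0,"ty":0,"tz":0,"turn":0},{"tx":0,"ty":0,"tz":0,"turn":0},{"tx":0,"ty":0,"tz":0,"turn":0}]' 3 12 >/dev/null;  python3 pk.py -88.6 -49.4 55
```

```text
tx -0.1 ty -0.5 tz 0.2 turn -0.00 | t 57.05 pos [ 0.4354 -0.2073  0.0552] yaw -11.8 tilt [ 0.002 -0.001 -1.   ] F [ 3.  -0.8 -1. ] w 9.5 gf 12.0
```

```bash
python3 -m crank '[{"tx":5,"ty":0.3,"tz":0,"turn":0},{"tx":9.8,"ty":0.2,"tz":0,"turn":0},{"tx":14.8,"ty":-1.4,"tz":0,"turn":0},{"tx":19.4,"ty":-3.6,"tz":0,"turn":0},{"tx":23.5,"ty":-6.8,"tz":0,"turn":0}]'; python3 pk.py -114 -18 55
```

```text
time: 57.68
position: [0.4357, -0.1826, 0.0555]
tool_rot: [2.434, 1.979, 0.006]
ft_force: [8.6, -0.5, -7.3]
grip_width: 0.105
grip_force: 12.0
tx 7.1 ty -21.0 tz 0.3 turn 0.01 | t 57.67 pos [ 0.4357 -0.1826  0.0555] yaw -11.8 tilt [ 0.006 -0.002 -1.   ] F [ 8.6 -0.5 -7.3] w 9.1 gf 12.0
```

```bash
python3 -m crank '[{"tx":3.4,"ty":-3.9,"tz":0,"turn":0},{"tx":5.3,"ty":-7.5,"tz":0,"turn":0},{"tx":6.7,"ty":-10.9,"tz":0,"turn":0},{"tx":7.6,"ty":-15,"tz":0,"turn":0},{"tx":7.9,"ty":-18.6,"tz":0,"turn":0}]'>/dev/null; python3 pk.py -114 -18 55;  python3 -m crank '[{"tx":0,"ty":-1,"tz":0,"turn":0},{"tx":0,"ty":-2,"tz":0,"turn":0},{"tx":0,"ty":-2,"tz":0,"turn":0},{"tx":0,"ty":-2,"tz":0,"turn":0}]'>/dev/null; python3 pk.py -114 -18 55
```

```text
tx -3.3 ty -1.9 tz 0.6 turn 0.02 | t 58.3 pos [ 0.419  -0.1685  0.0557] yaw -11.7 tilt [ 0.005  0.002 -1.   ] F [ 5.8  5.1 -0.7] w 9.3 gf 12.0
tx -3.0 ty -0.2 tz 0.7 turn 0.02 | t 58.8 pos [ 0.4173 -0.1685  0.0557] yaw -11.7 tilt [ 0.006  0.002 -1.   ] F [ 7.1  4.1 -1.6] w 9.2 gf 12.0
```

```bash
python3 -m crank '[{"tx":-2,"ty":-1,"tz":0,"turn":0},{"tx":-2,"ty":-2,"tz":0,"turn":0},{"tx":-2,"ty":-2,"tz":0,"turn":0},{"tx":-2,"ty":-2,"tz":0,"turn":0}]'>/dev/null; python3 pk.py -114 -18 55; python3 -m crank '[{"tx":0,"ty":1.5,"tz":0,"turn":0},{"tx":0,"ty":1.5,"tz":0,"turn":0},{"tx":0,"ty":1.5,"tz":0,"turn":0},{"tx":0,"ty":1.5,"tz":0,"turn":0}]' 26 >/dev/null; python3 -m crank '[{"tx":0,"ty":0,"tz":-20,"turn":0},{"tx":0,"ty":0,"tz":-35,"turn":0},{"tx":0,"ty":0,"tz":-35,"turn":0},{"tx":0,"ty":0,"tz":-35,"turn":0}]' >/dev/null; python3 pk.py 88.3 -47.9 80
```

```text
tx -2.7 ty -0.0 tz 0.9 turn 0.03 | t 59.3 pos [ 0.4171 -0.1688  0.0559] yaw -11.7 tilt [ 0.01   0.003 -1.   ] F [12.4  7.7 -6.9] w 9.4 gf 12.0
tx -28.2 ty 205.4 tz 9.5 turn 0.00 | t 60.3 pos [ 0.4131 -0.1724  0.0895] yaw -11.8 tilt [-0.  0. -1.] F [ 0.6  0.2 -0.5] w 26.1 gf 0.0
```

Button a is at its stop. Now post b.

```bash
python3 -m crank '[{"tx":-7,"ty":50,"tz":-10,"turn":0},{"tx":-14,"ty":100,"tz":-10,"turn":0},{"tx":-21,"ty":150,"tz":-10,"turn":0},{"tx":-28,"ty":205,"tz":-10,"turn":0},{"tx":-28,"ty":205,"tz":5,"turn":0}]' 28 >/dev/null; python3 -m crank '[{"tx":0,"ty":0,"tz":0,"turn":0},{"tx":0,"ty":0,"tz":0,"turn":0},{"tx":0,"ty":0,"tz":0,"turn":0}]' >/dev/null; python3 pk.py 88.3 -47.9 75
```

```text
tx -0.2 ty 0.6 tz 10.7 turn -0.01 | t 61.3 pos [ 0.6079 -0.2417  0.0857] yaw -11.8 tilt [ 0.001  0.001 -1.   ] F [-0.6  0.7  0.6] w 28.0 gf 0.0
```

```bash
python3 -m crank '[{"tx":0,"ty":0.6,"tz":12,"turn":0},{"tx":0,"ty":0.6,"tz":24,"turn":0},{"tx":0,"ty":0.6,"tz":30,"turn":0},{"tx":0,"ty":0.6,"tz":30,"turn":0}]' >/dev/null;python3 -m crank '[{"tx":0,"ty":0,"tz":0,"turn":0},{"tx":0,"ty":0,"tz":0,"turn":0},{"tx":0,"ty":0,"tz":0,"turn":0},{"tx":0,"ty":0,"tz":0,"turn":0}]' 3 12 >/dev/null;  python3 pk.py 88.3 -47.9 55
```

```text
tx 0.1 ty -0.4 tz 0.1 turn -0.00 | t 62.3 pos [ 0.6088 -0.2422  0.0551] yaw -11.8 tilt [ 0.  0. -1.] F [-1.1  0.1  1.2] w 9.6 gf 12.0
```

```bash
python3 -m crank '[{"tx":4,"ty":0,"tz":0,"turn":0},{"tx":8.3,"ty":0.1,"tz":0,"turn":0},{"tx":13.3,"ty":1.5,"tz":0,"turn":0},{"tx":17.9,"ty":3.8,"tz":0,"turn":0},{"tx":22,"ty":7.1,"tz":0,"turn":0}]'>/dev/null; python3 pk.py 114 -18 55; python3 -m crank '[{"tx":2.8,"ty":3.9,"tz":0,"turn":0},{"tx":4.5,"ty":7.3,"tz":0,"turn":0},{"tx":5.5,"ty":11,"tz":0,"turn":0},{"tx":6,"ty":15,"tz":0,"turn":0},{"tx":6,"ty":18.6,"tz":0,"turn":0}]'>/dev/null;python3 pk.py 114 -18 55; python3 -m crank '[{"tx":0,"ty":1,"tz":0,"turn":0},{"tx":-1,"ty":2,"tz":0,"turn":0},{"tx":-1,"ty":3,"tz":0,"turn":0},{"tx":-1,"ty":3,"tz":0,"turn":0},{"tx":-1,"ty":3,"tz":0,"turn":0}]' >/dev/null; python3 pk.py 114 -18 55
```

```text
tx 6.2 ty 19.8 tz -0.2 turn 0.00 | t 62.92 pos [ 0.6191 -0.2201  0.0549] yaw -11.8 tilt [-0.004  0.004 -1.   ] F [-7.1  1.8  7.8] w 8.9 gf 12.0
tx -3.8 ty 0.6 tz -0.9 turn 0.03 | t 63.55 pos [ 0.6399 -0.2142  0.0541] yaw -11.6 tilt [-0.003  0.008 -1.   ] F [-3.8  5.   2.7] w 9.1 gf 12.0
tx -3.5 ty -0.7 tz -1.0 turn 0.04 | t 64.17 pos [ 0.6411 -0.2147  0.054 ] yaw -11.6 tilt [-0.006  0.011 -1.   ] F [-9.   8.   9.4] w 9.5 gf 12.0
```

```bash
python3 -m crank '[{"tx":-1,"ty":-1.5,"tz":0,"turn":0},{"tx":-1,"ty":-1.5,"tz":0,"turn":0},{"tx":-1,"ty":-1.5,"tz":0,"turn":0},{"tx":-1,"ty":-1.5,"tz":0,"turn":0}]' 26 >/dev/null; python3 -m crank '[{"tx":0,"ty":0,"tz":-40,"turn":0},{"tx":-20,"ty":-50,"tz":-90,"turn":0},{"tx":-50,"ty":-100,"tz":-118,"turn":0},{"tx":-62,"ty":-126,"tz":-118,"turn":0},{"tx":-62,"ty":-126,"tz":-118,"turn":0}]' >/dev/null; python3 -m crank '[{"tx":0,"ty":0,"tz":0,"turn":0},{"tx":0,"ty":0,"tz":0,"turn":0},{"tx":0,"ty":0,"tz":0,"turn":0}]'>/dev/null; python3 btn.py; python3 -c "
from look import *
snap('wrist','w12.png')"
```

```text
{'a': (-0.04, 49.0, [np.float64(-115.0), np.float64(-18.0)]), 'b': (-0.02, 46.2, [np.float64(114.5), np.float64(-18.0)])}
edge ends px expected [159.15424205 143.20263121] [503.66607749 143.53344754] corner +y [156.85907974 121.70266692] [506.3934576  122.02999136] fence line [331.16828318 164.26055505]
fence ends [161.21316154 172.61133381] [501.19619902 172.94886429]
145 [149, 150, 151, 481, 484]
155 [151, 152, 161, 483, 501]
165 [152, 153, 482]
```

View pics/w12.png

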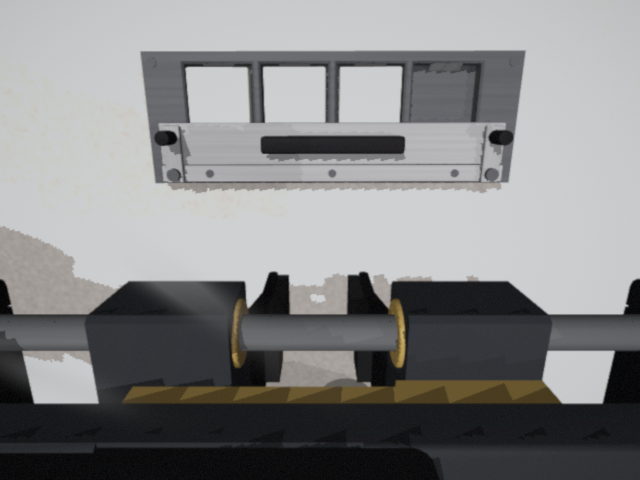

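Both buttons are closed square over the straightedge, with the posts at (165,138) and (501,137). The straightedge is still flush and level with the fence's ends, the tiles are home, and the robot is clear.

```bash
python3 -c "
from bench import ctrl
print(ctrl.close_job())"
```

```text
the job is handed in; nothing more can be done
None
```

The jig is ready and handed in: all three tiles present are pressed flush (pocket 3 stays empty), the straightedge is flush along the fence with its ends level, and both turn-buttons are closed over it; the wash bottle, jar and dish were left alone.

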